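# Pack the travel caddy and wedge the jars tight

### The job

Pack the wooden travel caddy for an event: stand the loose clip-lid glass jar gently in the long bay beside the jar already there, and stand the tall handleless catch cup in the small square bay. Then slide the wooden wedge, flat and thin end first, into the gap left at the end of the jar bay and drive it in firmly, so that both jars are clamped tight and stay clamped when you let go. Leave the espresso cup, the milk jug and the tamper where they are.

Things in the scene. Friction and masses are not known exactly. Their poses are not given: they have to be found in the camera images.
- caddy: Open beech caddy, 84 (x) by 241 (y) mm, does not slide. Origin: underside centre. Floor 12 mm up. Side rails x -42..-34 and 34..42 mm, top 36 mm. End boards and a divider (y 38.5 to 46.5 mm) to 52 mm; cup bay y 46.5 to 113.5 mm; jar bay on the divider's -y side, from a black rubber buffer on the divider (face y 32.5 mm, gives 1 mm per 5 N). Flat sill at floor height to x = -108 mm before the gap.
- jar_bay (a point): On the caddy floor, caddy (0, -57.5, 12) mm: where the loose jar's underside centre ends when both jars are just against the rubber buffer. Axes as the caddy's.
- cup_bay (a point): Centre of the square cup bay's floor (67 mm along y, 68 mm along x), caddy (0, 80, 12) mm. Axes as the caddy's.
- gap (a point): Mouth of the last gap, on the floor at caddy (-34, -98.1, 12) mm; axes as the caddy's. The -x rail ends at y -80 mm: the wedge enters here and goes in along +x on the floor. Gap lies between the jar face (y -87.5 mm once play is taken up) and a darker slanted cleat at the -y end, top 50 mm, face y = -101.9 mm + 0.2 x: 21.2 mm wide here, 7.6 mm at the far rail, less any play left at the jars.
- packed_jar: Glass jar already in the long bay, within 3 mm of the rubber buffer; same kind and frame as the loose jar.
- loose_jar: Square clear-glass jar, 60 x 60 mm, straight body to 66 mm height, 53 mm lid above it to 86 mm, about 240 g, upright. Origin: underside centre. Wire clip lies on its own +y and -y sides; its +x and -x faces are plain. Stands in the bay square to the caddy, either way round.
- catch_cup: Plastic catch cup, no handle, slightly flared: 54 mm at the foot, 58 mm at the rim, 75 mm tall, wall 2.5 mm, 60 g, upright. Origin: underside centre.
- wedge: Wooden wedge lying flat, 112 long, 38 tall, 60 g. Origin: underside, below mid-head; +x to the thin end. Head x -16..16, y -14..14 mm, parallel. Then +y face stays at y 14 (jar side), -y face tapers 1 in 5 to y -0.4 at x 84, as the cleat; nose bevelled to 5 at x 96. Bites at origin near caddy (-84, -101.5, 12) mm, tight 4 to 15 mm further; a steady 15 to 20 N leaves it self-held (friction 0.25).
- espresso_cup: Bystander: low ceramic espresso cup, handle at its +y side, 64 mm across, 58 mm tall. Origin: underside centre.
- milk_jug: Bystander: steel milk jug, 82 mm across, 92 mm tall, handle at its +y side. Origin: underside centre.
- tamper: Bystander: steel tamper with wooden handle, 58 mm across, 88 mm tall. Origin: underside centre.
Things that resemble listed ones, but are neither listed nor needed, are in the scene too. Of the things that look like the wedge, the middle-sized one is meant.

How it is judged:
By the outcome, as a careful person would: the job done as asked, in the order asked, and still so for the second after the job is handed in, with the robot touching nothing.
It also fails if it takes over 72 s, if anything falls off the work surface, if the arm or the gripper's body presses on something with over 40 N, if the wrist force passes 120 N, or if a joint passes its speed limit or range.

### The arm

A 6-joint arm with a two-finger parallel gripper is mounted at the origin on the work surface. World frame = base frame: x ahead of the robot, y to its left, z up, the work surface at z = 0. Lengths are in m, angles in rad, forces in N, time in s.
With the tool pointing down it reaches from about 0.375 to 0.9 m from the base axis. Payload 3.1 kg.
Tool frame: the origin (TCP) lies midway between the tips of the shut fingers; the grasp point (between the pads) lies pinch_z behind it (pinch_z is the distance from the TCP to the grasp point, in m); y points along the fingers, z is the direction in which the jaws open and shut, and the axes are right-handed (so a half turn about y gives the same grasp; the last joint's range is limited). The gripper opens to 87 mm and grips with 3 to 60 N. Pads are 19 mm wide; open, the fingers measure 117 mm over their backs; the gripper's body (75 mm by 190 mm) begins 51 mm behind the grasp point.
Start: joints at [-1.417, 0.527, 1.433, -0, 1.181, -0.178], TCP at [0.204, -0.591, 0.223] pointing down, gripper open.
Joint ranges: [-3.08, 3.08], [-0.75, 2.2], [0.22, 2.44], [-1.43, 4.57], [0, 2.65], [-2.85, 2.85]. Speed limits (rad/s): [2.79, 2.79, 3.14, 3.14, 3.14, 3.14].

### API

Orientations are given as a unit quaternion [x, y, z, w].
In Python, from rig import get_obs, camera, hand_in, pinch_z gives the robot as it stands. The module is installed in compiled form; this text tells all that it offers.
- The arm moves only by the tool arm_command, never from a script. Its argument "plan" is a list of rows, each a list of 2 entries, a list of its own where there are three numbers: the shift along the world's x, y, z in units of 25 mm (1.0 is 25 mm), then the turn about the world's z in units of 5 degrees (1.0 is 5 degrees). A call has 1 to 5 rows; each row is the pose to reach, as a shift and turn from the pose commanded when the call began; what a row does not reach only later rows make up. A row lasts 1/10 s, in which the tool goes at most 50 mm and 8.59 degrees, less where a joint would pass 70% of its speed; a pose out of reach is approached as far as the arm can. A call with a gripper value outside its range is refused whole. "fingers" is the opening, from -1 (shut) to 1 (fully open), set as the call begins (left out, the last holds). The fingers move at their own pace and stop on an object; "force" is the grip in N (left out, the last holds). Time passes only in rows, so rows that repeat a pose let the fingers close. It gives the time, the measured TCP pose, the force and the opening at its end, in the units of the state.
- get_obs(): the state, without advancing time (a new reading comes with each control period).
- camera(name): name is "side" or "top" or "wrist"; returns a dict with "pixels" (400x640x3 uint8, red, green, blue), "camera_matrix" (3x3 intrinsics, pixels), "distortion" ([k1, k2, p1, p2, k3] as OpenCV has them; the pictures are not rectified), "R" (3x3) and "t" (3): a world point X has camera coordinates R X + t. Camera axes: x right, y down, z forward; pixel columns grow to the right and rows downward; lengths in m; the calibration is good to about 2 mm. A picture is of the moment at which its call begins. There is no depth.
- hand_in(): hands the job in, once; it reports no verdict.
The state is a dict: "time": time; "q": joint angles; "joint_velocities": joint speeds; "joint_torque": joint torques, N m; "position": TCP position; "tool_rot": TCP orientation; "ft_force": force on the tool from outside, world axes, zero at the start; "moment": the same for the moment, N m; "grip_width": finger opening in m.
Only numpy, scipy, OpenCV 4.12 (cv2) and the standard library are available. Lean on these libraries where they do the work, as an engineer would, in place of code of your own. Each camera call takes 0.05 s, during which the arm holds its last target.

## Working session

There is one attempt and no reset: what is moved stays moved. The work goes in short steps, Python scripts to look and compute and a tool call to move; the robot and the scene stay as the last step left them, time stands still between calls to the robot, and variables do not carry over. Pictures are saved under pics/ and viewed, and the job is handed in when it is done.

Besides the shell and the picture viewer there is one more tool, called after "Request:" as name(argument=value, ...) on one line, values as JSON. arm_command: Moves the arm, as the interface text tells. Its arguments: {"type":"object","properties":{"plan":{"type":"array"},"fingers":{"type":"number"},"force":{"type":"number"}},"required":["plan"]}

```bash
mkdir -p pics; ls; python3 - <<'E'
from rig import get_obs, camera, pinch_z
import cv2
print(pinch_z, get_obs())
for n in ["side","top","wrist"]:
    c=camera(n); cv2.imwrite(f"pics/{n}0.png",c["pixels"][:,:,::-1])
    print(n,c["camera_matrix"],c["distortion"],c["R"],c["t"], -c["R"].T@c["t"])
E
```

```text
pics
0.0187 {'time': 0.0, 'q': array([-1.41751598e+00,  5.28443539e-01,  1.43396190e+00,  1.28505189e-05,
        1.18141622e+00, -1.78485384e-01]), 'joint_velocities': array([-0.00028249,  0.00018905, -0.00019679,  0.00027245, -0.00085997,
        0.00041921]), 'joint_torque': array([ 5.95215261e-04, -4.40044749e+01, -1.76589864e+01,  6.34678896e-02,
        5.82149264e-02, -1.42330159e-04]), 'position': array([ 0.203491  , -0.59013003,  0.22156661]), 'tool_rot': array([-0.11674378,  0.69818811, -0.69661219,  0.11677205]), 'ft_force': array([ 1.04128226,  0.25140404, -0.18972042]), 'moment': array([ 0.02629955, -0.01064338,  0.00834195]), 'grip_width': 0.08709408027626142}
side [[386.51936048   0.         321.47209801]
 [  0.         386.51936048 198.27349244]
 [  0.           0.           1.        ]] [-0.00065808  0.          0.          0.          0.        ] [[-0.99584244 -0.0878157  -0.0242124 ]
 [-0.02144279  0.48431586 -0.87463041]
 [ 0.08853273 -0.8704749  -0.4841853 ]] [0.41082328 0.08819147 0.8553464 ] [0.33528018 0.73792178 0.50122811]
top [[397.81343217   0.         320.79505191]
 [  0.         397.81343217 196.07713369]
 [  0.           0.           1.        ]] [-0.01481797  0.          0.          0.          0.        ] [[-0.02338387 -0.99942838 -0.02441519]
 [-0.98542199  0.02715894 -0.1679461 ]
 [ 0.16851319  0.02013203 -0.98549379]] [-0.03954605  0.4378182   1.07463702] [ 0.24942043 -0.07304875  1.13161245]
wrist [[344.05891122   0.         323.23614727]
 [  0.         344.05891122 201.86128123]
 [  0.           0.           1.        ]] [0.01078059 0.         0.         0.         0.        ] [[ 0.32474075 -0.94580173 -0.00159324]
 [-0.9180433  -0.31561413  0.23996712]
 [-0.22746416 -0.07646444 -0.97077971]] [-0.62377433 -0.02754623  0.3890929 ] [ 0.265781   -0.56890904  0.38333986]
```

View pics/top0.png

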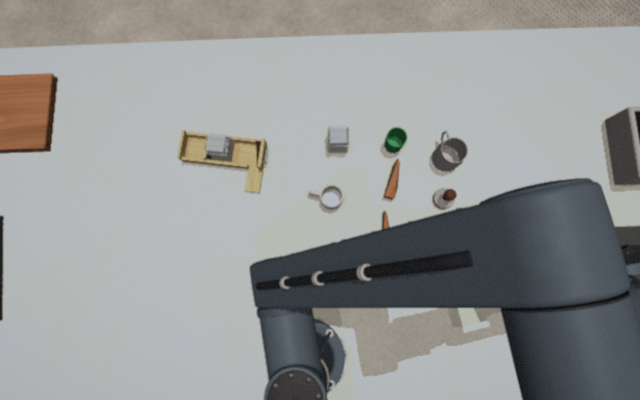

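View pics/side0.png

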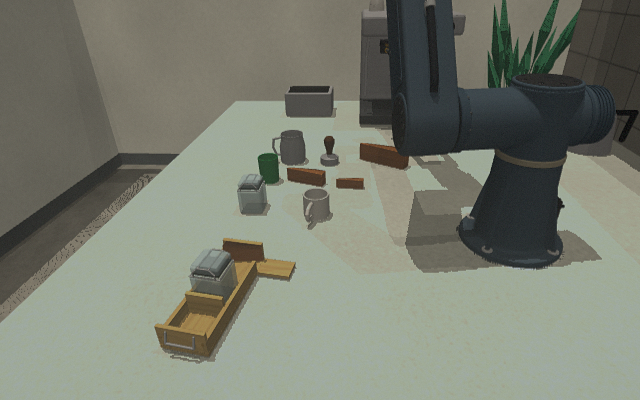

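View pics/wrist0.png

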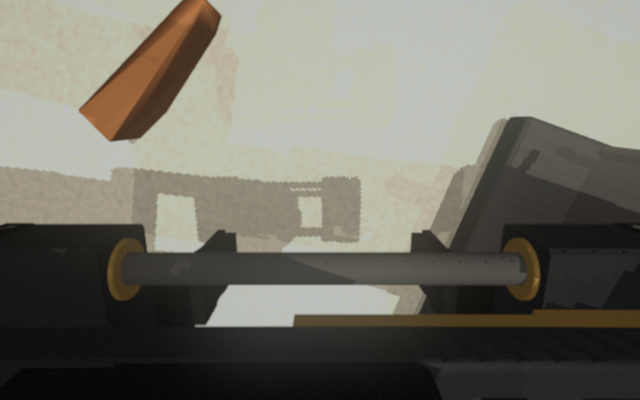

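Top view: the caddy is at (222,150), with its cup bay on the left (+y) and the cleat and sill on the right. The loose jar is at (339,139), the green cup at (395,140), the jug at (449,155), the tamper at (446,198) and the espresso cup at (330,198).

There are three wedge lookalikes in the side view: large (384,155), middle (306,176) and small (350,183). The middle one is meant, and should be the one at (393,180) in the top view.

```bash
cat > h.py <<'E'
import numpy as np, cv2
from rig import get_obs, camera, pinch_z
from scipy.spatial.transform import Rotation as Rn
def snap(n,tag=None,crop=None,s=1):
    c=camera(n)
    if tag:
        im=c["pixels"][:,:,::-1]
        if crop: x0,y0,x1,y1=crop; im=im[y0:y1,x0:x1]
        im=cv2.resize(im,None,fx=s,fy=s,interpolation=cv2.INTER_CUBIC)
        cv2.imwrite(f"pics/{tag}.png",im)
    return c
def ray(c,uv):
    uv=np.array(uv,float).reshape(-1,1,2)
    n=cv2.undistortPoints(uv,c["camera_matrix"],c["distortion"]).reshape(-1,2)
    d=np.c_[n,np.ones(len(n))]@c["R"]
    return -c["R"].T@c["t"], d
def onz(c,uv,z):
    o,d=ray(c,uv); z=np.broadcast_to(z,(len(d),))
    return o+d*((z-o[2])/d[:,2])[:,None]
def proj(c,X):
    rv=cv2.Rodrigues(c["R"])[0]
    return cv2.projectPoints(np.array(X,float).reshape(-1,3),rv,c["t"],c["camera_matrix"],c["distortion"])[0].reshape(-1,2)
def tri(c1,p1,c2,p2):
    o1,d1=ray(c1,p1);o2,d2=ray(c2,p2)
    d1=d1[0]/np.linalg.norm(d1);d2=d2[0]/np.linalg.norm(d2)
    s=np.linalg.lstsq(np.c_[d1,-d2],o2-o1,rcond=None)[0]
    a=o1+s[0]*d1;b=o2+s[1]*d2
    return (a+b)/2,np.linalg.norm(a-b)
def state():
    o=get_obs(); M=Rn.from_quat(o["tool_rot"]).as_matrix()
    print("t",round(o["time"],2),"p",o["position"].round(4),"jaw(z)ang",np.degrees(np.arctan2(M[1,2],M[0,2])).round(2),"xax",M[:,0].round(3),"yax",M[:,1].round(3),"F",o["ft_force"].round(1),"w",round(o["grip_width"],4),"q",o["q"].round(2))
    return o
E
python3 - <<'E'
from h import *
state()
c=snap("top","topc",(170,60,490,300),2.5)
for n,uv,z in [("jar lid",(339,127),.086),("jar bot",(339,150),.0),("cup",(396,139),.075),("wedge head",(390,194),.038),("wedge tip",(397,163),.038),("caddy",(222,150),.03),("smallw",(386,220),.02)]:
    print(n,onz(c,uv,z).round(4))
s=snap("side","sidec",(140,120,440,360),2.6)
E
```

```text
t 0.15 p [ 0.2035 -0.5903  0.2218] jaw(z)ang -70.99 xax [-0.945 -0.326 -0.   ] yax [-0.     0.002 -1.   ] F [ 0.  -0.  -0.5] w 0.0871 q [-1.42  0.53  1.43 -0.    1.18 -0.18]
jar lid [[ 0.6192 -0.1062  0.086 ]]
jar bot [[ 0.5789 -0.1067  0.    ]]
cup [[ 0.5837 -0.2621  0.075 ]]
wedge head [[ 0.437  -0.2433  0.038 ]]
wedge tip [[ 0.525  -0.2676  0.038 ]]
caddy [[0.5806 0.2316 0.03  ]]
smallw [[ 0.3666 -0.2311  0.02  ]]
```

View pics/topc.png

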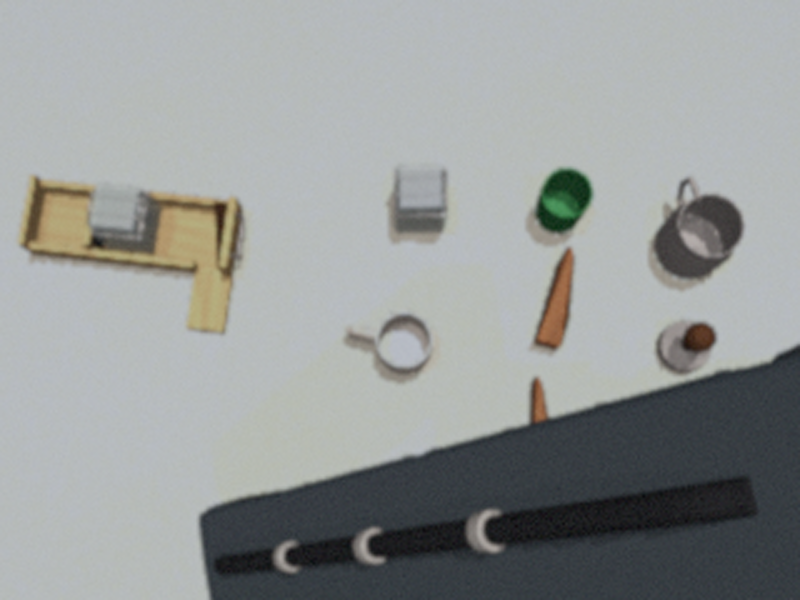

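View pics/sidec.png

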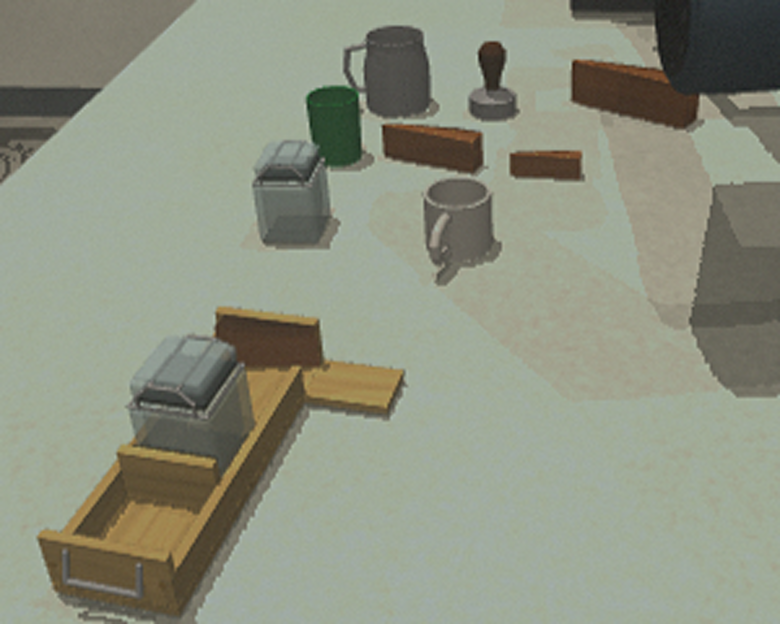

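Request:
arm_command(plan=[[[1.25,1.55,0.2],1.1],[[2.5,3.1,0.4],2.2],[[3.75,4.65,0.6],3.3],[[5,6.2,0.8],4.4],[[6.25,7.75,1],5.5]], fingers=1)

```text
time: 0.75
position: [0.3606, -0.3956, 0.2477]
tool_rot: [0.28, -0.649, 0.649, -0.28]
ft_force: [0.6, 0.4, 0.1]
grip_width: 0.0869
```

Request:
arm_command(plan=[[[1.25,1.55,0],1.1],[[2.5,3.1,0],2.2],[[3.75,4.65,0],3.3],[[5,6.2,0],4.4],[[6.25,7.75,0],5.5]])

```text
time: 1.25
position: [0.517, -0.2017, 0.2476]
tool_rot: [0.427, -0.564, 0.564, -0.427]
ft_force: [0.6, -1.0, 0.5]
grip_width: 0.087
```

Request:
arm_command(plan=[[[1.25,1.4,0],1.1],[[2.5,2.7,0],2.2],[[3.2,3.8,0],3.2],[[3.2,3.8,0],3.2]])

```text
time: 1.65
position: [0.5979, -0.1047, 0.2473]
tool_rot: [-0.501, 0.498, -0.498, 0.502]
ft_force: [-0.5, -0.5, 0.5]
grip_width: 0.087
```

```bash
python3 - <<'E'
from h import *
state()
snap("wrist","w1"); c=snap("top","topc2",(170,60,490,300),2.5)
E
```

```text
t 1.65 p [ 0.5979 -0.1047  0.2473] jaw(z)ang 0.36 xax [ 0.006 -1.    -0.001] yax [ 0.001  0.001 -1.   ] F [-0.5 -0.5  0.5] w 0.087 q [-0.36  0.48  1.45  0.    1.21 -0.36]
```

View pics/w1.png

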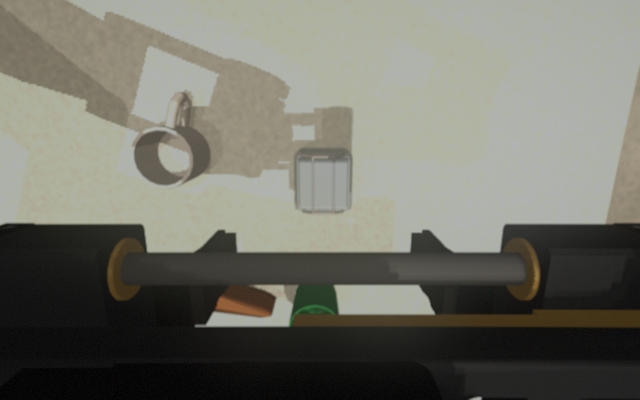

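```bash
python3 - <<'E'
from h import *
c=snap("wrist","w1z",(270,130,380,225),7)
print(proj(c,[[.5979,-.1047,.05],[.5979,-.1047,.2473]]))
t=snap("top","t2")
E
```

```text
[[324.87499248 177.41734361]
 [326.32457013 245.38074277]]
```

View pics/w1z.png

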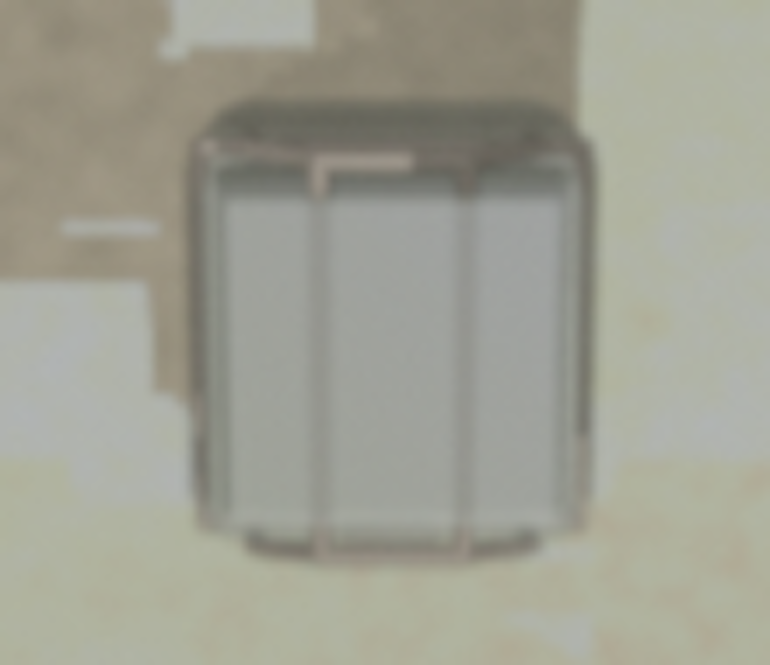

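View pics/t2.png

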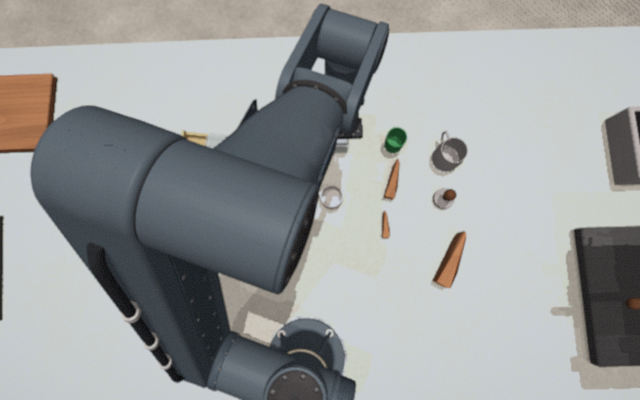

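```bash
python3 - <<'E'
from h import *
c=snap("wrist")
P=np.array([[297.1,178],[355.3,178],[326,150.5],[326,206]])
print(onz(c,P,.066).round(4)); print(onz(c,[[326,157.4],[326,205.3],[315.4,180],[336.8,180]],.086).round(4))
s=snap("side","s2",(140,120,440,360),2.6)
E
```

```text
[[ 0.5693 -0.1039  0.066 ]
 [ 0.628  -0.104   0.066 ]
 [ 0.5985 -0.0764  0.066 ]
 [ 0.5984 -0.1331  0.066 ]]
[[ 0.5983 -0.0809  0.086 ]
 [ 0.5983 -0.1272  0.086 ]
 [ 0.5882 -0.1023  0.086 ]
 [ 0.6086 -0.1024  0.086 ]]
```

View pics/s2.png

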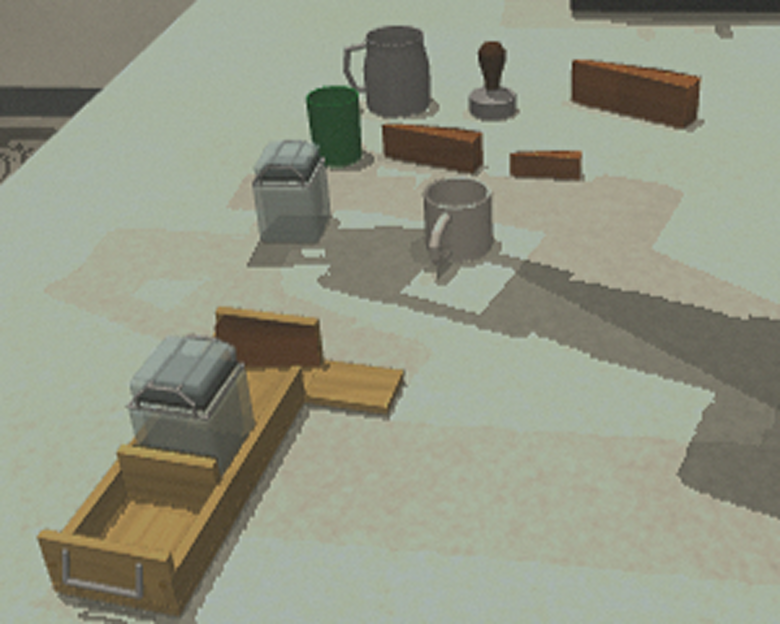

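Request:
arm_command(plan=[[[0,0,-1.5],0],[[0,0,-3],0],[[0,0,-4.5],0],[[0,0,-6],0],[[0,0,-7],0]])

```text
time: 2.45
position: [0.5942, -0.1095, 0.0702]
tool_rot: [-0.5, 0.502, -0.5, 0.499]
ft_force: [0.6, 0.4, 0.7]
grip_width: 0.0871
```

Request:
arm_command(plan=[[[0,0,-0.6],0],[[0,0,-1.2],0],[[0,0,-1.55],0],[[0,0,-1.55],0]])

```text
time: 2.85
position: [0.5957, -0.1087, 0.0332]
tool_rot: [-0.5, 0.5, -0.5, 0.5]
ft_force: [0.9, 0.1, -0.7]
grip_width: 0.0866
```

Request:
arm_command(plan=[[[0,0,0],0],[[0,0,0],0],[[0,0,0],0],[[0,0,0],0],[[0,0,0],0]], fingers=0.3, force=15)

```text
time: 3.35
position: [0.5972, -0.1087, 0.0345]
tool_rot: [0.5, -0.499, 0.501, -0.501]
ft_force: [1.7, -0.4, 0.4]
grip_width: 0.0599
```

```bash
python3 - <<'E'
from h import *
state(); snap("side","s3",(140,120,440,360),2.6); snap("wrist","w3")
E
```

```text
t 3.35 p [ 0.5972 -0.1087  0.0345] jaw(z)ang 0.0 xax [ 0.    -1.     0.001] yax [ 0.003 -0.001 -1.   ] F [ 1.7 -0.4  0.4] w 0.0599 q [-0.36  0.76  1.61  0.    0.77 -0.36]
```

View pics/s3.png

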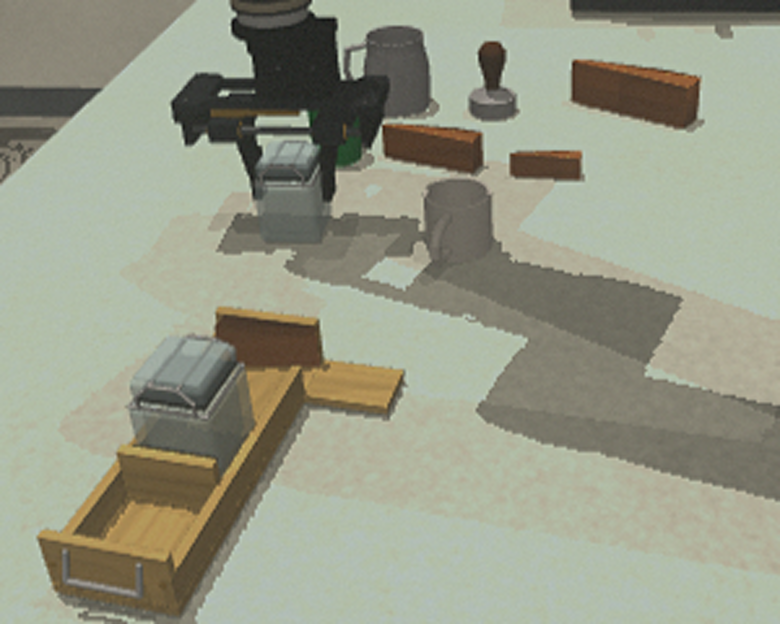

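View pics/w3.png

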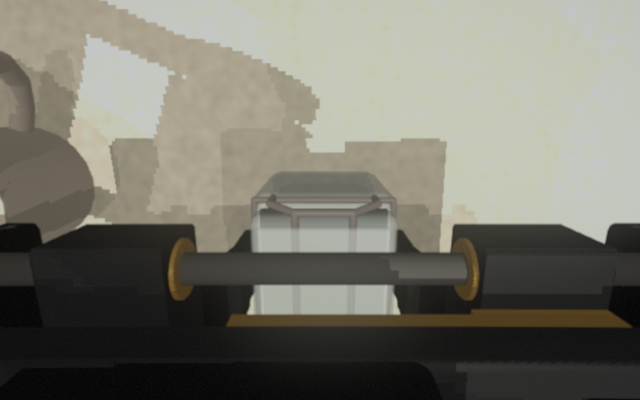

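Request:
arm_command(plan=[[[0,0,0.8],0],[[0,0,2],0],[[0,0,4],0],[[0,0,6],0],[[0,0.5,8],0]])

```text
time: 3.95
position: [0.595, -0.0972, 0.2332]
tool_rot: [-0.5, 0.501, -0.5, 0.499]
ft_force: [0.2, -0.3, -2.8]
grip_width: 0.06
```

Request:
arm_command(plan=[[[-0.1,1.5,0],0],[[-0.2,3,0],0],[[-0.3,4.5,0],0],[[-0.4,6,0],0],[[-0.4,6,0],0]])

```text
time: 4.45
position: [0.5834, 0.0584, 0.2313]
tool_rot: [0.502, -0.5, 0.497, -0.501]
ft_force: [0.7, -0.2, -2.3]
grip_width: 0.0599
```

```bash
python3 - <<'E'
from h import *
state(); c=snap("wrist","w4"); np.savez("w4.npz",**c)
t=snap("top","t4")
E
```

```text
t 4.45 p [0.5834 0.0584 0.2313] jaw(z)ang 0.3 xax [ 0.005 -1.    -0.003] yax [-0.005  0.003 -1.   ] F [ 0.7 -0.2 -2.3] w 0.0599 q [-0.09  0.47  1.52  0.    1.16 -0.1 ]
```

View pics/w4.png

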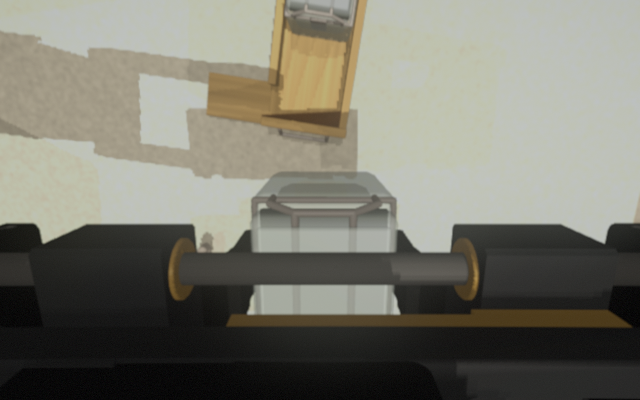

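Request:
arm_command(plan=[[[0,1.4,0],0],[[0,2.8,0],0],[[0,3.6,0],0],[[0,3.6,0],0],[[0,3.6,0],0]])

```text
time: 5.05
position: [0.5859, 0.1424, 0.2317]
tool_rot: [0.501, -0.5, 0.5, -0.499]
ft_force: [-0.2, -0.3, -2.9]
grip_width: 0.0598
```

```bash
python3 - <<'E'
from h import *
state(); c=snap("wrist","w5",(180,0,460,210),2.8); np.savez("w5.npz",**c)
E
```

```text
t 5.05 p [0.5859 0.1424 0.2317] jaw(z)ang -0.01 xax [-0.    -1.     0.001] yax [-0.001 -0.001 -1.   ] F [-0.2 -0.3 -2.9] w 0.0598 q [ 0.05  0.49  1.48 -0.    1.18  0.05]
```

View pics/w5.png

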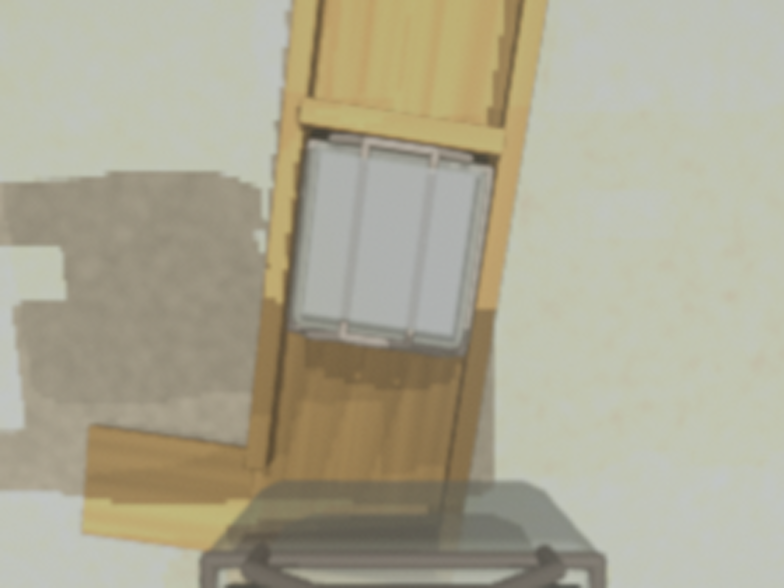

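```bash
python3 - <<'E'
from h import *
im=cv2.imread("pics/w4.png")[0:150,190:390]
cv2.imwrite("pics/w4z.png",cv2.resize(im,None,fx=4,fy=4,interpolation=cv2.INTER_CUBIC))
from scipy.optimize import least_squares
class C(dict): pass
c=dict(np.load("w5.npz"))
k=lambda u,v:(180+u/2.8,v/2.8)
obs=[('x',42,.036,k(547,0)),('x',42,.036,k(522,155)),('x',42,.036,k(497,310)),
('x',-42,.036,k(293,0)),('x',-42,.036,k(281,150)),('x',-42,.036,k(268,297)),('x',-42,.036,k(247,463)),
('y',-80,.036,k(247,464)),('y',-80,.036,k(266,466)),
('y',38.5,.052,k(300,125)),('y',38.5,.052,k(502,155)),('y',46.5,.052,k(303,98)),('y',46.5,.052,k(505,128)),
('x',-108,.012,k(92,425)),('x',-108,.012,k(84,530)),('y',-80,.012,k(92,425)),('y',-80,.012,k(240,444))]
W=onz(c,[o[3] for o in obs],[o[2] for o in obs])
def loc(p,W):
    R=Rn.from_euler('z',p[2]).as_matrix()
    return (W-np.array([p[0],p[1],0]))@R
def f(p):
    L=loc(p,W)*1000
    return [ (L[i,0] if o[0]=='x' else L[i,1])-o[1] for i,o in enumerate(obs)]
r=least_squares(f,[.58,.23,-.08],loss='soft_l1',x_scale=[.01,.01,.01]); print(r.x,np.degrees(r.x[2])); 
for o,e in zip(obs,f(r.x)): print(o[0],o[1],round(e,1))
E
```

```text
[ 0.58157112  0.23043585 -0.14234756] -8.155914490314203
x 42 -0.9
x 42 -0.9
x 42 -0.9
x -42 -0.5
x -42 0.7
x -42 1.4
x -42 0.1
y -80 0.9
y -80 1.1
y 38.5 -1.8
y 38.5 -1.5
y 46.5 -1.6
y 46.5 -1.3
x -108 0.9
x -108 0.3
y -80 3.7
y -80 4.5
```

View pics/w4z.png

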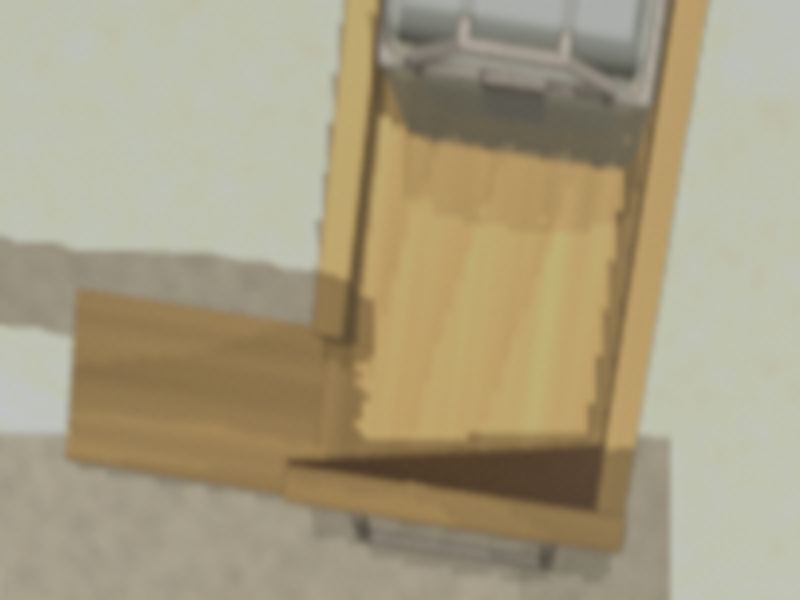

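```bash
cat > fit.py <<'E'
from h import *
from scipy.optimize import least_squares
c4=dict(np.load("w4.npz"));c5=dict(np.load("w5.npz"))
k=lambda u,v:(5,(180+u/2.8,v/2.8))
m=lambda u,v:(4,(190+u/4,v/4))
obs=[('x',42,.036,k(547,0)),('x',42,.036,k(522,155)),('x',42,.036,k(497,310)),
('x',-42,.036,k(293,0)),('x',-42,.036,k(281,150)),('x',-42,.036,k(268,297)),('x',-42,.036,k(247,463)),
('y',-80,.036,k(247,464)),('y',-80,.036,k(266,466)),
('y',38.5,.052,k(300,125)),('y',38.5,.052,k(502,155)),('y',46.5,.052,k(303,98)),('y',46.5,.052,k(505,128)),
('x',-108,.012,k(92,425)),('x',-108,.012,k(84,530)),
('x',42,.036,m(707,0)),('x',42,.036,m(671,220)),('x',42,.036,m(635,440)),
('x',-42,.036,m(345,0)),('x',-42,.036,m(315,335)),('y',-80,.036,m(315,338)),('y',-80,.036,m(347,340)),
('y',-120.5,.052,m(285,497)),('y',-120.5,.052,m(620,550)),('x',-108,.012,m(77,290)),('x',-108,.012,m(68,460)),
('c',-101.9,.05,m(300,462)),('c',-101.9,.05,m(450,455)),('c',-101.9,.05,m(605,447))]
W=np.array([onz(c4 if o[3][0]==4 else c5,[o[3][1]],o[2])[0] for o in obs])
def loc(p,W):
    R=Rn.from_euler('z',p[2]).as_matrix()
    return (W-np.array([p[0],p[1],0]))@R
def f(p):
    L=loc(p,W)*1000
    return [ {'x':L[i,0],'y':L[i,1],'c':L[i,1]-.2*L[i,0]}[o[0]]-o[1] for i,o in enumerate(obs)]
r=least_squares(f,[.58,.23,-.08],loss='soft_l1',x_scale=[.01,.01,.01]); 
if __name__=="__main__":
    print(r.x,np.degrees(r.x[2])); 
    for o,e in zip(obs,f(r.x)): print(o[3][0],o[0],o[1],round(e,1))
E
python3 fit.py
```

```text
[ 0.58110466  0.22909804 -0.13812656] -7.914069173160078
5 x 42 -0.2
5 x 42 -0.4
5 x 42 -0.6
5 x -42 0.1
5 x -42 1.1
5 x -42 1.6
5 x -42 0.0
5 y -80 2.4
5 y -80 2.6
5 y 38.5 -0.3
5 y 38.5 -0.2
5 y 46.5 -0.1
5 y 46.5 -0.0
5 x -108 0.8
5 x -108 0.1
4 x 42 -0.7
4 x 42 -1.1
4 x 42 -1.5
4 x -42 -0.2
4 x -42 0.5
4 y -80 -0.7
4 y -80 -0.0
4 y -120.5 1.4
4 y -120.5 0.5
4 x -108 -0.0
4 x -108 0.2
4 c -101.9 -0.6
4 c -101.9 -0.9
4 c -101.9 -1.1
```

```bash
python3 - <<'E'
from fit import *
p=r.x
for uv in [(400,62),(630,100)]: print("pk top",(loc(p,onz(c4,[m(*uv)[1]],.078))*1000).round(1))
for uv in [(410,132),(620,162)]: print("pk bot",(loc(p,onz(c4,[m(*uv)[1]],.012))*1000).round(1))
for uv in [(320,338),(440,355),(303,140),(490,165)]: print("pk5 top",(loc(p,onz(c5,[k(*uv)[1]],.078))*1000).round(1))
for uv in [(200,553),(605,553),(250,482),(540,482)]: 
    print("held",onz(c5,[k(*uv)[1]],.2317+.066-.0345).round(4), onz(c5,[k(*uv)[1]],.2317-.0345).round(4))
R=Rn.from_euler('z',p[2]).as_matrix(); print(R@[0,-.0625,.0]+[p[0],p[1],0], R@[0,-.0575,.0]+[p[0],p[1],0],R@[0.001,.0,.0])
E
```

```text
pk top [[-22.6 -26.9  78. ]]
pk top [[ 25.8 -27.3  78. ]]
pk bot [[-26.6 -26.4  12. ]]
pk bot [[ 27.3 -25.8  12. ]]
pk5 top [[-17.  -27.5  78. ]]
pk5 top [[ 21.7 -27.5  78. ]]
pk5 top [[-28.8  29.8  78. ]]
pk5 top [[28.5 30.5 78. ]]
held [[0.5586 0.1775 0.2632]] [[0.5444 0.162  0.1972]]
held [[0.6148 0.1775 0.2632]] [[0.629  0.1619 0.1972]]
held [[0.5659 0.1875 0.2632]] [[0.5554 0.177  0.1972]]
held [[0.6054 0.1874 0.2632]] [[0.6149 0.1769 0.1972]]
[0.57249917 0.16719331 0.        ] [0.57318761 0.17214569 0.        ] [ 0.00099048 -0.00013769  0.        ]
```

Request:
arm_command(plan=[[[-0.3,0.4,-0.5],-0.8],[[-0.6,0.85,-1.5],-1.58],[[-0.6,0.85,-2.5],-1.58],[[-0.6,0.85,-3.3],-1.58],[[-0.6,0.85,-3.3],-1.58]])

```text
time: 5.6
position: [0.5688, 0.1629, 0.1469]
tool_rot: [-0.466, 0.535, -0.532, 0.462]
ft_force: [-0.7, 0.7, -2.8]
grip_width: 0.0599
```

```bash
python3 - <<'E'
from h import *
state(); c=snap("wrist","w6",(180,0,460,210),2.8); np.savez("w6.npz",**c); s=snap("side","s6",(140,200,340,360),4);state()
E
```

```text
t 5.6 p [0.5688 0.1629 0.1469] jaw(z)ang -8.0 xax [-0.139 -0.99   0.002] yax [-0.007 -0.001 -1.   ] F [-0.7  0.7 -2.8] w 0.0599 q [ 0.09  0.58  1.58 -0.    0.98  0.23]
t 5.7 p [0.5715 0.1636 0.1498] jaw(z)ang -7.99 xax [-0.139 -0.99   0.   ] yax [-0. -0. -1.] F [ 1.  -0.2 -2. ] w 0.06 q [ 0.09  0.58  1.58 -0.    0.99  0.23]
```

View pics/w6.png

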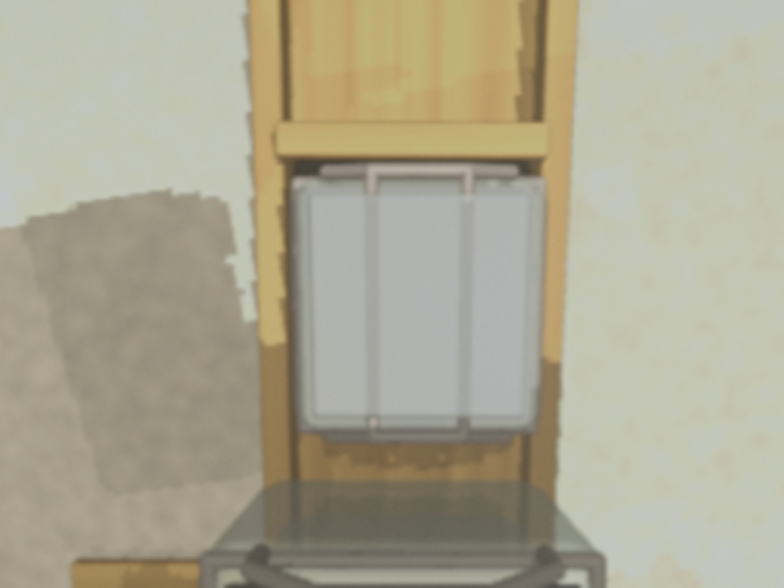

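View pics/s6.png

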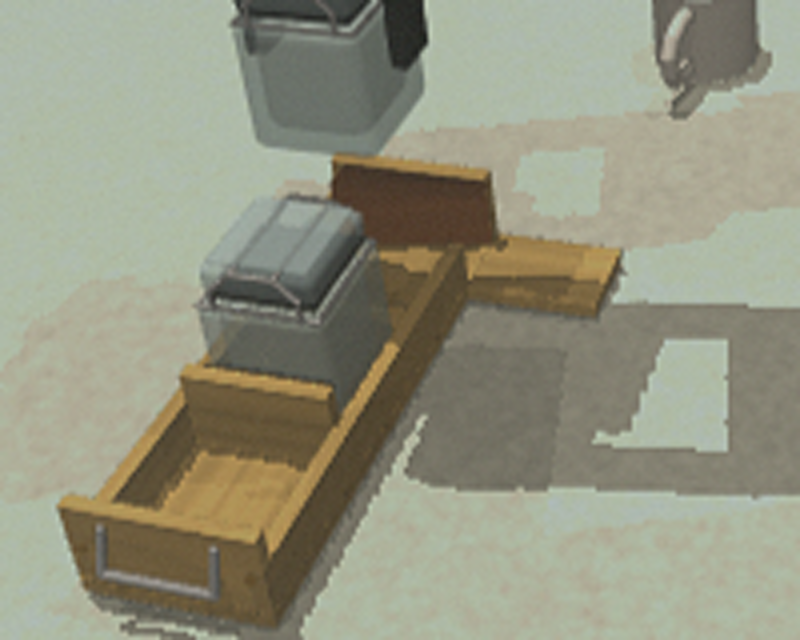

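```bash
python3 - <<'E'
from fit import *
c=dict(np.load("w6.npz")); p=r.x
for n,uv,z in [("Lrail",(260,340),.036),("Rrail",(563,340),.036),("Lrail",(262,480),.036),("Rrail",(556,480),.036),("heldL",(200,553),.1515+.066-.0345),("heldR",(605,553),.1515+.066-.0345),("div",(280,157),.052),("div",(545,157),.052),("pkL",(297,300),.078),("pkR",(540,300),.078),("pkface",(350,435),.078)]:
    print(n,(loc(p,onz(c,[k(*uv)[1]],z))*1000).round(1))
E
```

```text
Lrail [[-42.   -5.4  36. ]]
Rrail [[41.3 -5.6 36. ]]
Lrail [[-42.9 -44.3  36. ]]
Rrail [[ 40.8 -44.4  36. ]]
heldL [[-29.1 -30.9 183. ]]
heldR [[ 25.  -30.9 183. ]]
div [[-32.9  38.9  52. ]]
div [[32.7 38.7 52. ]]
pkL [[-26.8   4.2  78. ]]
pkR [[29.1  4.  78. ]]
pkface [[-15.1 -26.9  78. ]]
```

Request:
arm_command(plan=[[[0,0,-1],0],[[0,0,-2],0],[[0,0,-2.7],0],[[0,0,-3.1],0],[[0,0,-3.1],0]])

```text
time: 6.2
position: [0.5712, 0.1644, 0.0722]
tool_rot: [-0.464, 0.533, -0.533, 0.464]
ft_force: [-0.0, 0.3, -3.0]
grip_width: 0.0599
```

```bash
python3 - <<'E'
from h import *
state(); s=snap("side","s7",(140,200,340,360),4);state()
E
```

```text
t 6.2 p [0.5712 0.1644 0.0722] jaw(z)ang -7.93 xax [-0.138 -0.99   0.   ] yax [-0. -0. -1.] F [-0.   0.3 -3. ] w 0.0599 q [ 0.09  0.69  1.63 -0.    0.82  0.23]
t 6.25 p [0.5718 0.1646 0.0729] jaw(z)ang -7.92 xax [-0.138 -0.99  -0.   ] yax [ 0.001  0.    -1.   ] F [ 0.6  0.4 -1.8] w 0.06 q [ 0.09  0.69  1.63 -0.    0.82  0.23]
```

View pics/s7.png

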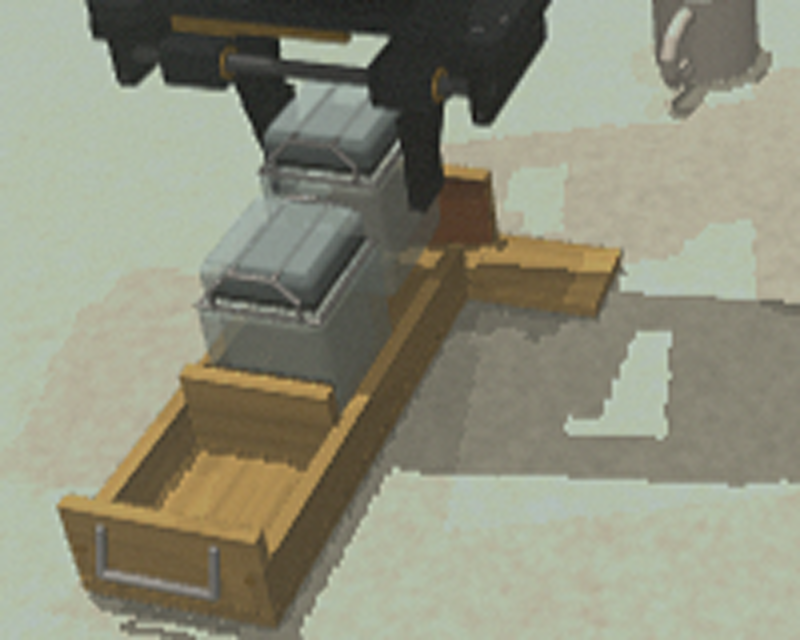

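Request:
arm_command(plan=[[[0,-0.04,-0.3],0],[[0,-0.04,-0.6],0],[[0,-0.04,-0.85],0],[[0,-0.04,-0.95],0],[[0,-0.04,-0.95],0]])

```text
time: 6.75
position: [0.5706, 0.1639, 0.0479]
tool_rot: [-0.465, 0.533, -0.533, 0.464]
ft_force: [-0.4, -0.3, -1.6]
grip_width: 0.0598
```

Request:
arm_command(plan=[[[0,0,-0.04],0],[[0,0,-0.08],0],[[0,0,-0.08],0]])

```text
time: 7.05
position: [0.5711, 0.1639, 0.0466]
tool_rot: [0.464, -0.533, 0.533, -0.464]
ft_force: [-0.1, 0.6, -2.6]
grip_width: 0.0601
```

Request:
arm_command(plan=[[[0,0,-0.03],0],[[0,0,-0.03],0]])

```text
time: 7.25
position: [0.5711, 0.1639, 0.0465]
tool_rot: [0.464, -0.533, 0.533, -0.465]
ft_force: [-0.8, -0.5, 3.0]
grip_width: 0.0602
```

Request:
arm_command(plan=[[[0,0,-0.03],0],[[0,0,-0.03],0]])

```text
time: 7.45
position: [0.5711, 0.1639, 0.0465]
tool_rot: [0.464, -0.533, 0.533, -0.465]
ft_force: [-2.6, -0.7, 8.6]
grip_width: 0.0599
```

Request:
arm_command(plan=[[[0,0,0],0],[[0,0,0],0]])

```text
time: 7.65
position: [0.5711, 0.1639, 0.0464]
tool_rot: [0.464, -0.533, 0.533, -0.465]
ft_force: [-2.1, -0.3, 8.6]
grip_width: 0.06
```

Request:
arm_command(plan=[[[0,0,0.04],0],[[0.005,0.04,0.04],0],[[0.01,0.08,0.04],0],[[0.01,0.08,0.04],0]])

```text
time: 8.05
position: [0.5716, 0.1654, 0.0465]
tool_rot: [0.465, -0.533, 0.534, -0.464]
ft_force: [-1.7, -3.9, 5.3]
grip_width: 0.0598
```

Request:
arm_command(plan=[[[0.005,0.04,0],0],[[0.01,0.08,0],0],[[0.01,0.08,0],0]])

```text
time: 8.35
position: [0.572, 0.1669, 0.0465]
tool_rot: [0.465, -0.533, 0.534, -0.464]
ft_force: [-1.7, -4.9, 5.5]
grip_width: 0.0597
```

Request:
arm_command(plan=[[[0.005,0.04,0.02],0],[[0.01,0.08,0.02],0],[[0.01,0.08,0.02],0]])

```text
time: 8.65
position: [0.572, 0.1681, 0.0465]
tool_rot: [0.465, -0.532, 0.534, -0.464]
ft_force: [-1.1, -7.7, 3.1]
grip_width: 0.06
```

```bash
python3 - <<'E'
from h import *
from fit import loc,r
o=state();print((loc(r.x,o["position"][None])*1000).round(1))
s=snap("side","s8",(140,200,340,360),4);snap("wrist","w8");state()
E
```

```text
t 8.65 p [0.572  0.1681 0.0465] jaw(z)ang -7.88 xax [-0.137 -0.991  0.003] yax [-0.    -0.003 -1.   ] F [-1.1 -7.7  3.1] w 0.06 q [ 0.1   0.73  1.63 -0.    0.78  0.24]
[[ -0.6 -61.7  46.5]]
t 8.75 p [0.572  0.1681 0.0465] jaw(z)ang -7.89 xax [-0.137 -0.991  0.002] yax [-0.    -0.002 -1.   ] F [-1.3 -7.4  2.7] w 0.0595 q [ 0.1   0.73  1.63 -0.    0.78  0.24]
```

View pics/s8.png

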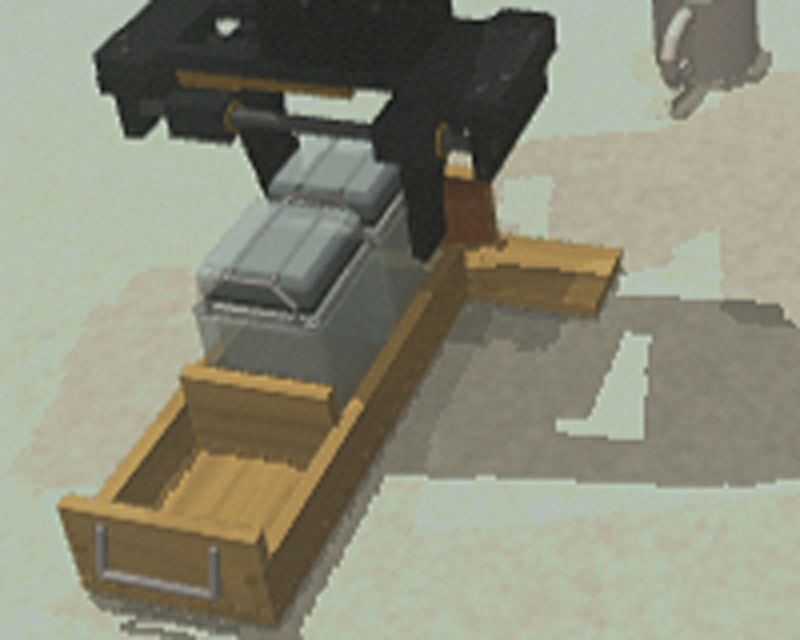

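View pics/w8.png

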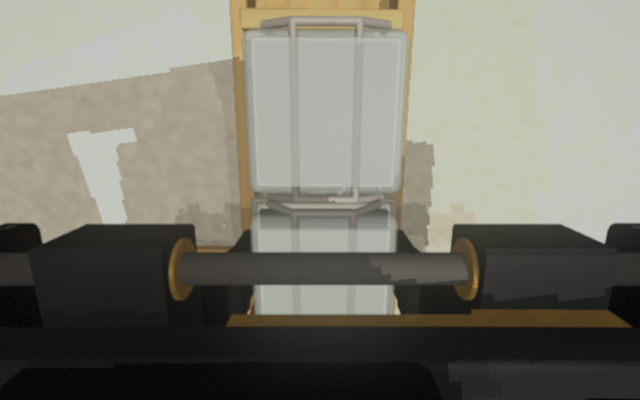

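Request:
arm_command(plan=[[[0,0,0.02],0],[[0,0,0.02],0],[[0,0,0.02],0],[[0,0,0.02],0]], fingers=1)

```text
time: 9.15
position: [0.5718, 0.1703, 0.0468]
tool_rot: [-0.464, 0.533, -0.533, 0.465]
ft_force: [0.5, -0.7, -0.7]
grip_width: 0.0826
```

Request:
arm_command(plan=[[[0,0,1],0],[[0,0,2.5],0],[[0,0,4.2],0],[[0,0,6],0],[[0,-1,7.5],0]])

```text
time: 9.65
position: [0.5721, 0.1472, 0.2371]
tool_rot: [0.464, -0.532, 0.533, -0.466]
ft_force: [0.4, -0.7, 0.7]
grip_width: 0.087
```

```bash
python3 - <<'E'
from h import *
state(); c=snap("wrist","w9"); np.savez("w9.npz",**c)
E
```

```text
t 9.65 p [0.5721 0.1472 0.2371] jaw(z)ang -7.68 xax [-0.134 -0.991 -0.002] yax [ 0.003  0.002 -1.   ] F [ 0.4 -0.7  0.7] w 0.087 q [0.06 0.46 1.51 0.   1.17 0.2 ]
```

View pics/w9.png

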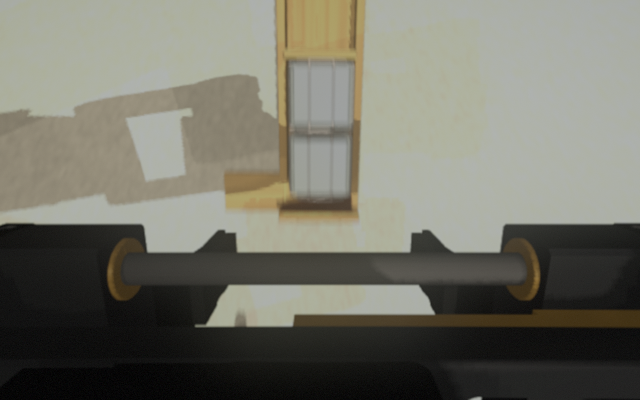

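Request:
arm_command(plan=[[[0,-1.9,0],0.5],[[0,-3.8,0],1],[[0.1,-5.7,0],1.5],[[0.1,-7.6,0],1.5],[[0.2,-9.5,0],1.5]])

```text
time: 10.2
position: [0.5763, -0.094, 0.2343]
tool_rot: [-0.498, 0.502, -0.501, 0.498]
ft_force: [1.6, 0.3, -0.5]
grip_width: 0.0869
```

Request:
arm_command(plan=[[[0,-1.9,0],0],[[0,-3.8,0],0],[[0.1,-5.7,0],0],[[0.1,-6.8,0],0],[[0.1,-6.8,0],0]])

```text
time: 10.7
position: [0.5793, -0.2671, 0.2339]
tool_rot: [0.497, -0.502, 0.504, -0.497]
ft_force: [-0.4, 1.1, -0.6]
grip_width: 0.0868
```

```bash
python3 - <<'E'
from h import *
state(); c=snap("wrist","w10"); np.savez("w10.npz",**c); t=snap("top"); s=snap("side"); state()
for n,c in (("w",c),("t",t),("s",s)):
    im=c["pixels"].astype(int); g=(im[:,:,1]>im[:,:,0]*1.35)&(im[:,:,1]>im[:,:,2]*1.25)
    if n=='s': g[:, 420:]=0
    nn,l,st,ce=cv2.connectedComponentsWithStats(g.astype(np.uint8))
    i=1+np.argmax(st[1:,4]); print(n,st[i],ce[i])
E
```

```text
t 10.7 p [ 0.5793 -0.2671  0.2339] jaw(z)ang -0.67 xax [-0.012 -1.     0.002] yax [ 0.001 -0.002 -1.   ] F [-0.4  1.1 -0.6] w 0.0868 q [-0.61  0.53  1.39 -0.    1.22 -0.59]
t 10.85 p [ 0.5789 -0.2616  0.234 ] jaw(z)ang -0.39 xax [-0.007 -1.    -0.002] yax [-0.001  0.002 -1.   ] F [-0.7  0.2 -0.2] w 0.0868 q [-0.6   0.53  1.39  0.    1.22 -0.59]
w [ 305  153   58   59 1780] [331.59606742 176.33651685]
t [194 246   1   1   1] [194. 246.]
s [258 153  21  31 546] [268.26556777 167.53113553]
```

View pics/w10.png

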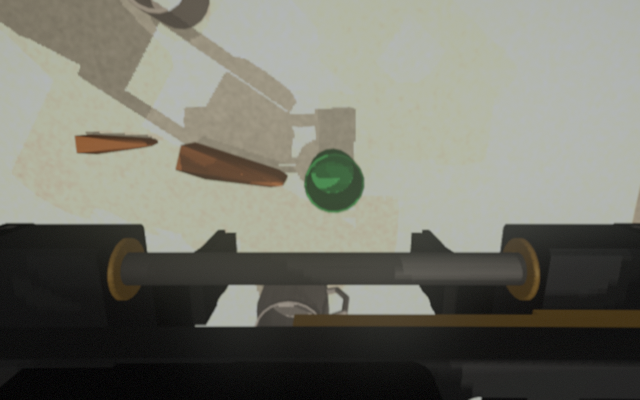

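```bash
python3 - <<'E'
from h import *
c=dict(np.load("w10.npz"))
print("rim",onz(c,[[334,182.5]],.075).round(4))
im=c["pixels"][120:220,160:380,::-1]
cv2.imwrite("pics/w10z.png",cv2.resize(im,None,fx=3.6,fy=3.6,interpolation=cv2.INTER_CUBIC))
E
```

```text
rim [[ 0.5902 -0.2625  0.075 ]]
```

View pics/w10z.png

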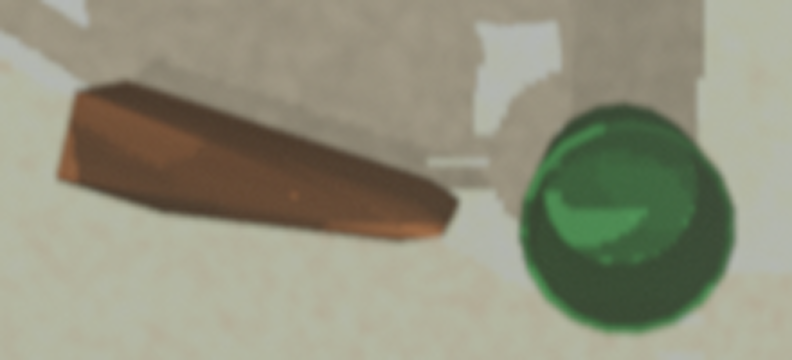

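Request:
arm_command(plan=[[[0.2,0,-1.5],0],[[0.4,-0.04,-3.2],0],[[0.4,-0.04,-4.8],0],[[0.4,-0.04,-5],0],[[0.4,-0.04,-5],0]], fingers=0.7)

```text
time: 11.35
position: [0.5888, -0.2617, 0.1088]
tool_rot: [-0.499, 0.502, -0.5, 0.499]
ft_force: [0.7, -0.5, 0.5]
grip_width: 0.0743
```

```bash
python3 - <<'E'
from h import *
state(); c=snap("wrist","w11"); s=snap("side","s11",(200,110,380,230),4.4);state()
E
```

```text
t 11.35 p [ 0.5888 -0.2617  0.1088] jaw(z)ang -0.29 xax [-0.005 -1.    -0.002] yax [-0.003  0.002 -1.   ] F [ 0.7 -0.5  0.5] w 0.0743 q [-0.59  0.69  1.47  0.    0.98 -0.59]
t 11.45 p [ 0.5908 -0.2636  0.1117] jaw(z)ang -0.33 xax [-0.006 -1.     0.002] yax [ 0.003 -0.002 -1.   ] F [0.5 0.4 0.1] w 0.0741 q [-0.59  0.69  1.47  0.    0.98 -0.59]
```

View pics/w11.png

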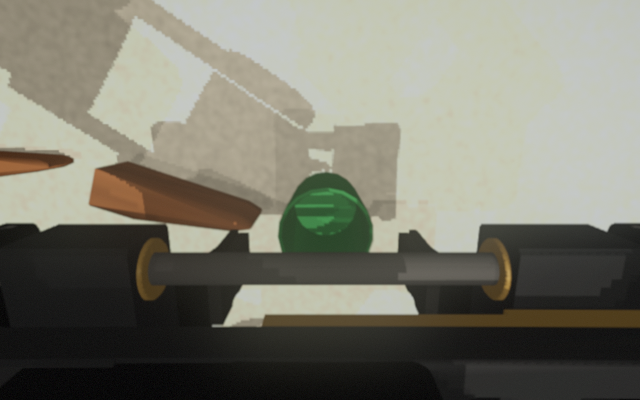

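View pics/s11.png

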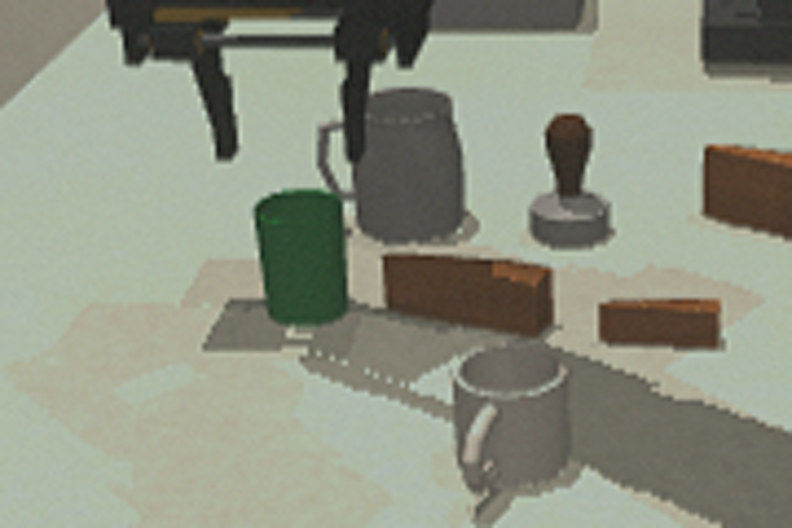

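Request:
arm_command(plan=[[[-0.02,0.03,-0.9],0],[[-0.02,0.03,-1.8],0],[[-0.02,0.03,-2.5],0],[[-0.02,0.03,-2.75],0],[[-0.02,0.03,-2.75],0]])

```text
time: 11.95
position: [0.5895, -0.2632, 0.0419]
tool_rot: [0.498, -0.501, 0.502, -0.498]
ft_force: [-1.2, -0.5, -0.1]
grip_width: 0.0735
```

Request:
arm_command(plan=[[[0,0,0],0],[[0,0,0],0],[[0,0,0],0],[[0,0,0],0],[[0,0,0],0]], fingers=0.2, force=6)

```text
time: 12.45
position: [0.5896, -0.2633, 0.0419]
tool_rot: [0.498, -0.501, 0.502, -0.498]
ft_force: [1.1, 0.3, 5.8]
grip_width: 0.0575
```

Request:
arm_command(plan=[[[0,0,0.5],0],[[0,0,1.5],0],[[0,0,3],0],[[0,0,4],0],[[0,0,4],0]])

```text
time: 12.95
position: [0.5911, -0.2644, 0.1453]
tool_rot: [0.498, -0.499, 0.505, -0.499]
ft_force: [0.2, -0.2, -0.7]
grip_width: 0.058
```

```bash
python3 - <<'E'
from h import *
state(); c=snap("wrist","w12"); np.savez("w12.npz",**c); s=snap("side","s12",(200,80,380,230),4);o=state()
E
```

```text
t 12.95 p [ 0.5911 -0.2644  0.1453] jaw(z)ang -0.38 xax [-0.007 -1.     0.005] yax [ 0.007 -0.005 -1.   ] F [ 0.2 -0.2 -0.7] w 0.058 q [-0.59  0.64  1.45 -0.    1.04 -0.59]
t 13.05 p [ 0.5885 -0.2627  0.1411] jaw(z)ang -0.38 xax [-0.007 -1.     0.   ] yax [ 0. -0. -1.] F [-0.7 -0.2 -1.2] w 0.0578 q [-0.59  0.65  1.45 -0.    1.04 -0.59]
```

View pics/w12.png

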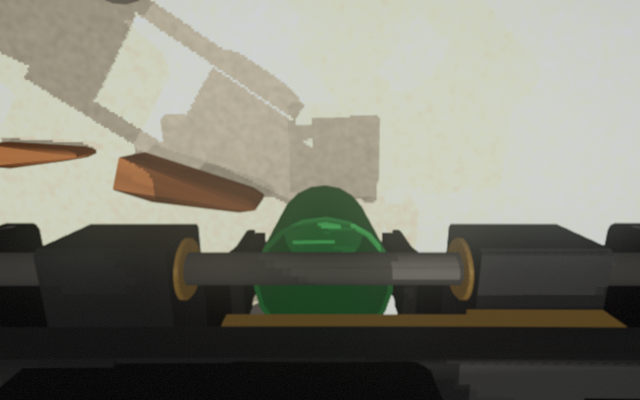

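View pics/s12.png

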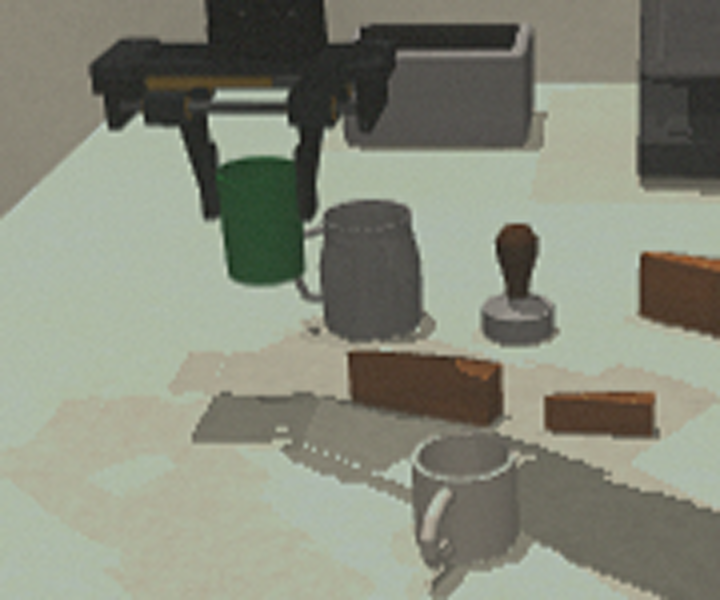

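Request:
arm_command(plan=[[[0,1,1],0],[[0,2.6,1.6],0],[[0,4.5,1.6],0],[[0,6.4,1.6],0],[[0,8.3,1.6],0]])

```text
time: 13.55
position: [0.587, -0.0534, 0.1788]
tool_rot: [-0.499, 0.503, -0.501, 0.497]
ft_force: [0.4, -0.1, -0.8]
grip_width: 0.0578
```

Request:
arm_command(plan=[[[0,1.9,0],0],[[0,3.8,0],0],[[0,5.7,0],-0.5],[[0,7.6,0],-1],[[0,9.5,0],-1.5]])

```text
time: 14.05
position: [0.5869, 0.1838, 0.1784]
tool_rot: [-0.465, 0.535, -0.533, 0.462]
ft_force: [0.8, -0.4, -0.7]
grip_width: 0.0579
```

Request:
arm_command(plan=[[[0.05,1.9,0],0],[[0.1,3.8,0],0],[[0.1,5,0],0],[[0.1,5,0],0],[[0.1,5,0],0]])

```text
time: 14.55
position: [0.5896, 0.3071, 0.1784]
tool_rot: [-0.467, 0.533, -0.532, 0.463]
ft_force: [-0.1, -0.1, -1.3]
grip_width: 0.0577
```

```bash
python3 - <<'E'
from h import *
from fit import loc,r
state(); c=snap("wrist","w13"); np.savez("w13.npz",**c); s=snap("side","s13",(120,200,320,360),4);o=state()
print((loc(r.x,o["position"][None])*1000).round(1))
E
```

```text
t 14.55 p [0.5896 0.3071 0.1784] jaw(z)ang -7.78 xax [-0.135 -0.991  0.003] yax [-0.004 -0.002 -1.   ] F [-0.1 -0.1 -1.3] w 0.0577 q [ 0.31  0.63  1.36 -0.    1.15  0.45]
t 14.65 p [0.5905 0.3056 0.1793] jaw(z)ang -7.94 xax [-0.138 -0.99   0.002] yax [-0.003 -0.002 -1.   ] F [ 0.8  0.  -0.9] w 0.0577 q [ 0.31  0.63  1.36 -0.    1.15  0.45]
[[ -1.2  77.1 179.3]]
```

View pics/w13.png

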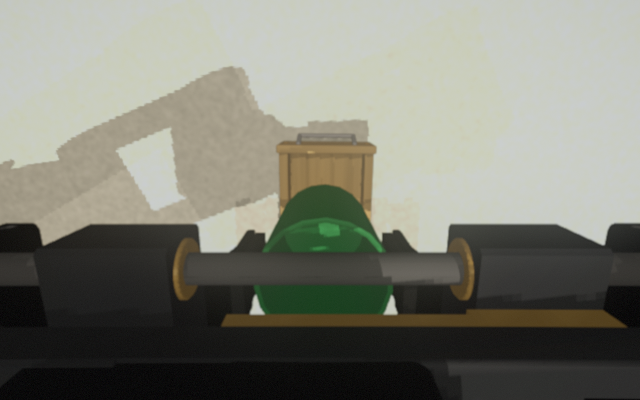

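View pics/s13.png

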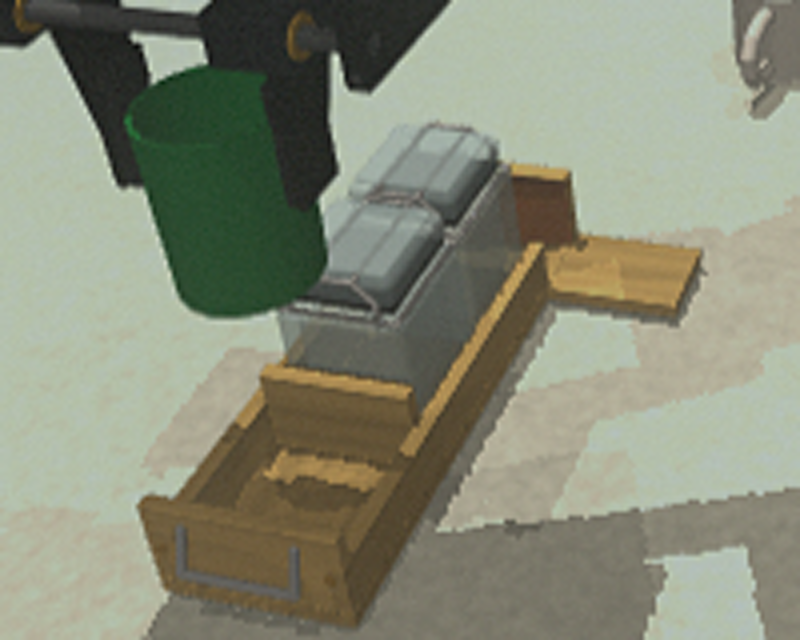

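```bash
python3 - <<'E'
from fit import *
c=dict(np.load("w13.npz"))
for uv,z in [((327,143),.052),((327,152.5),.052),((277,148),.052),((376,148),.052),((324,185.5),.1784-.042),((324,222),.1784+.033)]: print((loc(r.x,onz(c,[uv],z))*1000).round(1))
im=c["pixels"][120:270,230:430,::-1]
cv2.imwrite("pics/w13z.png",cv2.resize(im,None,fx=4,fy=4,interpolation=cv2.INTER_CUBIC))
E
```

```text
[[  0.7 122.6  52. ]]
[[  0.8 114.7  52. ]]
[[-40.7 118.4  52. ]]
[[ 41.4 118.5  52. ]]
[[ -1.6 103.7 136.4]]
[[ -1.4 104.2 211.4]]
```

View pics/w13z.png

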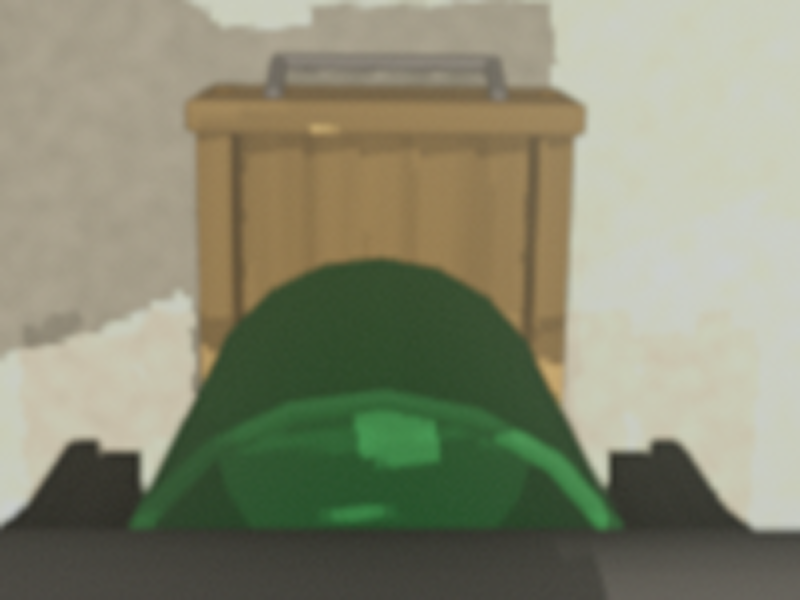

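Request:
arm_command(plan=[[[0.06,0.12,-0.5],0],[[0.06,0.12,-1.5],0],[[0.06,0.12,-2.6],0],[[0.06,0.12,-3],0],[[0.06,0.12,-3],0]])

```text
time: 15.15
position: [0.5915, 0.3087, 0.1033]
tool_rot: [-0.466, 0.534, -0.533, 0.462]
ft_force: [0.2, -0.1, -0.5]
grip_width: 0.0575
```

```bash
python3 - <<'E'
from h import *
from fit import loc,r
state();  s=snap("side","s14",(120,200,320,360),4);o=state()
print((loc(r.x,o["position"][None])*1000).round(1))
E
```

```text
t 15.15 p [0.5915 0.3087 0.1033] jaw(z)ang -7.97 xax [-0.139 -0.99   0.002] yax [-0.005 -0.002 -1.   ] F [ 0.2 -0.1 -0.5] w 0.0575 q [ 0.31  0.72  1.41 -0.    1.01  0.45]
t 15.2 p [0.5926 0.3093 0.105 ] jaw(z)ang -7.96 xax [-0.138 -0.99   0.001] yax [-0.002 -0.001 -1.   ] F [0.3 0.5 0.2] w 0.0579 q [0.31 0.72 1.41 0.   1.01 0.45]
[[  0.4  81.  105. ]]
```

View pics/s14.png

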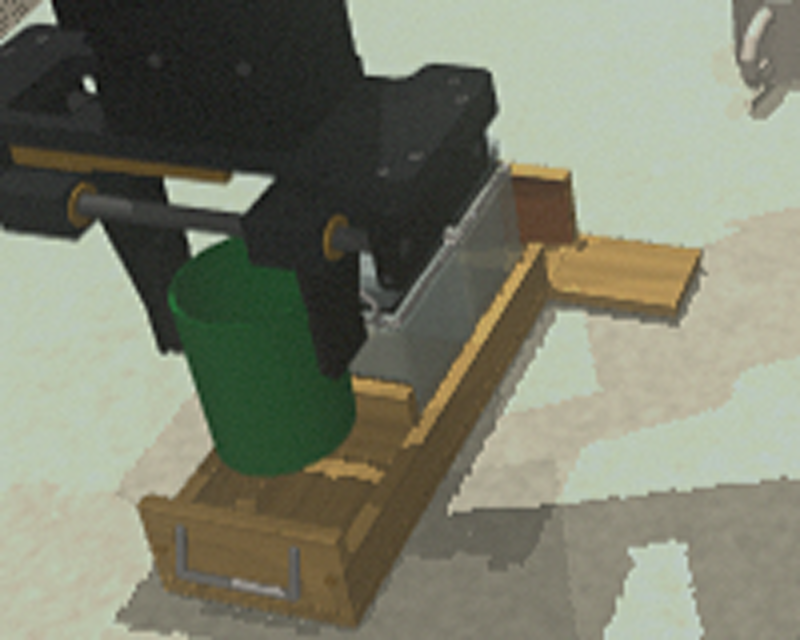

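Request:
arm_command(plan=[[[0,0,-0.6],0],[[0,0,-1.2],0],[[0,0,-1.7],0],[[0,0,-1.95],0],[[0,0,-1.95],0]])

```text
time: 15.7
position: [0.5919, 0.3099, 0.0555]
tool_rot: [-0.465, 0.534, -0.533, 0.464]
ft_force: [-0.2, 0.8, -0.1]
grip_width: 0.0576
```

Request:
arm_command(plan=[[[0,0,-0.05],0],[[0,0,-0.05],0]])

```text
time: 15.9
position: [0.5931, 0.3103, 0.0562]
tool_rot: [0.464, -0.533, 0.533, -0.465]
ft_force: [-0.5, 0.6, -0.6]
grip_width: 0.0579
```

Request:
arm_command(plan=[[[0,0,-0.05],0],[[0,0,-0.05],0]])

```text
time: 16.1
position: [0.5929, 0.3102, 0.0549]
tool_rot: [0.464, -0.533, 0.533, -0.465]
ft_force: [0.4, -0.3, -0.0]
grip_width: 0.0574
```

Request:
arm_command(plan=[[[0,0,-0.05],0],[[0,0,-0.05],0]])

```text
time: 16.3
position: [0.5932, 0.3107, 0.0541]
tool_rot: [-0.464, 0.533, -0.533, 0.465]
ft_force: [-0.5, 1.4, 3.2]
grip_width: 0.0578
```

```bash
python3 - <<'E'
from h import *
from fit import loc,r
state();  s=snap("side","s15",(120,200,320,360),4);o=state()
print((loc(r.x,o["position"][None])*1000).round(1))
E
```

```text
t 16.3 p [0.5932 0.3107 0.0541] jaw(z)ang -7.9 xax [-0.137 -0.991 -0.001] yax [ 0.001  0.001 -1.   ] F [-0.5  1.4  3.2] w 0.0578 q [0.32 0.79 1.43 0.   0.92 0.45]
t 16.35 p [0.5932 0.3107 0.0541] jaw(z)ang -7.9 xax [-0.137 -0.991 -0.001] yax [ 0.001  0.001 -1.   ] F [-0.7  1.9  3.2] w 0.0579 q [0.32 0.79 1.43 0.   0.92 0.45]
[[ 0.7 82.5 54.1]]
```

View pics/s15.png

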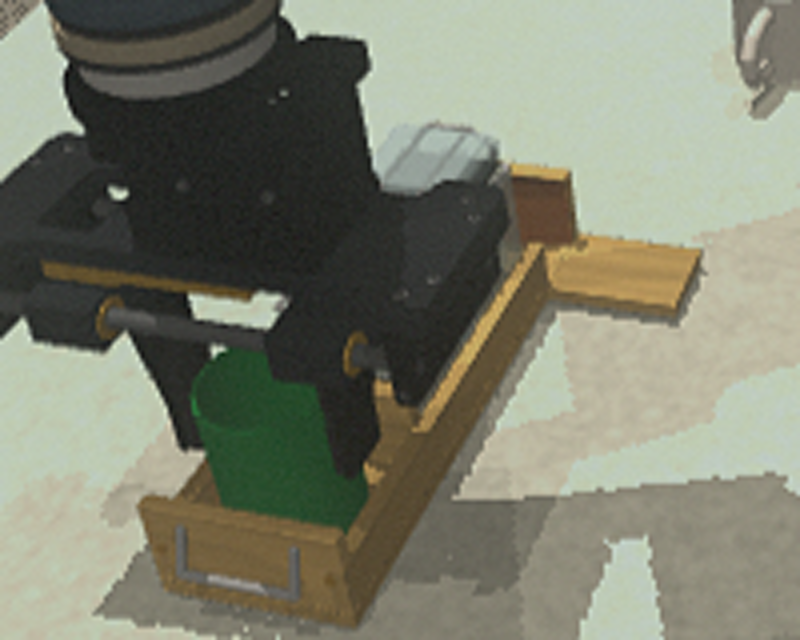

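Request:
arm_command(plan=[[[0,0,0.05],0],[[0,0,0.05],0],[[0,0,0.05],0],[[0,0,0.05],0]], fingers=1)

```text
time: 16.75
position: [0.5926, 0.3099, 0.0542]
tool_rot: [-0.465, 0.533, -0.533, 0.464]
ft_force: [-0.1, -1.0, -0.7]
grip_width: 0.0818
```

Request:
arm_command(plan=[[[0,0,1],0],[[0,0,2.8],0],[[0,0,4.6],0],[[-0.6,-1,6],-1.6],[[-1.3,-2.4,7],-3.2]])

```text
time: 17.25
position: [0.5615, 0.2509, 0.2324]
tool_rot: [0.383, -0.593, 0.594, -0.387]
ft_force: [-0.0, -1.3, 0.3]
grip_width: 0.0866
```

```bash
python3 - <<'E'
from h import *
state();  s=snap("side","s16",(120,200,320,360),4)
E
```

```text
t 17.25 p [0.5615 0.2509 0.2324] jaw(z)ang -24.08 xax [-0.408 -0.913 -0.003] yax [ 0.005  0.001 -1.   ] F [-0.  -1.3  0.3] w 0.0866 q [0.24 0.5  1.45 0.   1.18 0.66]
```

View pics/s16.png

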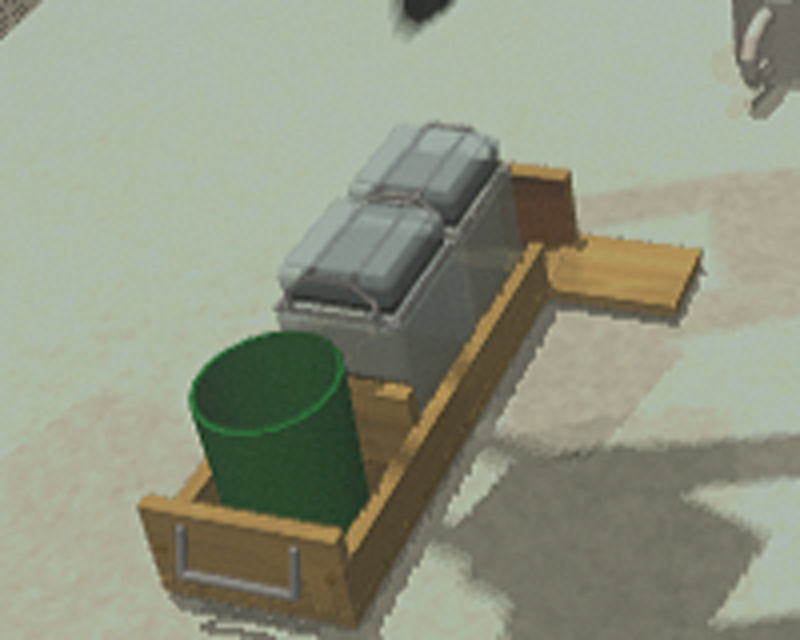

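Request:
arm_command(plan=[[[-0.2,-1.8,0],-1.6],[[-0.5,-3.6,0],-3.2],[[-0.8,-5.4,0],-4.8],[[-1.1,-7.2,0],-6.4],[[-1.5,-9,0],-8]])

```text
time: 17.8
position: [0.5224, 0.0234, 0.2294]
tool_rot: [0.158, -0.689, 0.689, -0.158]
ft_force: [0.4, -1.0, -0.1]
grip_width: 0.0869
```

Request:
arm_command(plan=[[[-0.5,-1.8,0],-1.6],[[-1,-3.6,0],-3.2],[[-1.5,-5.4,0],-4.8],[[-2,-7.2,0],-6.4],[[-2.5,-9,0],-8]])

```text
time: 18.3
position: [0.4594, -0.2016, 0.2294]
tool_rot: [0.087, 0.702, -0.702, -0.087]
ft_force: [1.2, -0.9, -0.6]
grip_width: 0.0873
```

Request:
arm_command(plan=[[[0,-1,0],-0.7],[[0,-1.6,0],-0.7],[[0,-1.6,0],-0.7]])

```text
time: 18.6
position: [0.4605, -0.2416, 0.2293]
tool_rot: [-0.107, -0.699, 0.699, 0.107]
ft_force: [0.4, 0.6, -0.2]
grip_width: 0.0869
```

```bash
python3 - <<'E'
from h import *
state(); c=snap("wrist","w17"); np.savez("w17.npz",**c); state()
E
```

```text
t 18.6 p [ 0.4605 -0.2416  0.2293] jaw(z)ang -107.44 xax [-0.954  0.3   -0.001] yax [ 0. -0. -1.] F [ 0.4  0.6 -0.2] w 0.0869 q [-0.7   0.38  1.69  0.    1.08  1.18]
t 18.65 p [ 0.4602 -0.2398  0.2292] jaw(z)ang -107.38 xax [-0.954  0.299  0.001] yax [-0.     0.001 -1.   ] F [0.4 0.5 0.1] w 0.087 q [-0.7   0.38  1.69  0.    1.08  1.18]
```

View pics/w17.png

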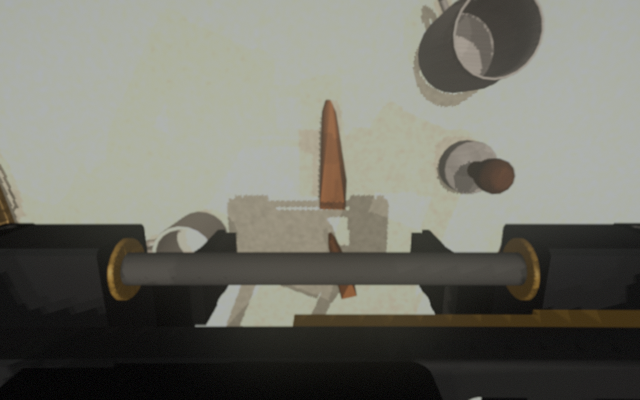

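Here the wedge at (332,155) is the middle one, about 110 px long. The small one sits at (341,265), and the large one was at (450,260) in the top view. I'll take an enlarged crop to confirm and to get its edges.

```bash
python3 - <<'E'
from h import *
c=dict(np.load("w17.npz"))
im=c["pixels"][90:220,270:400,::-1]
cv2.imwrite("pics/w17z.png",cv2.resize(im,None,fx=4.6,fy=4.6,interpolation=cv2.INTER_CUBIC))
E
```

```text
(no output)
```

View pics/w17z.png

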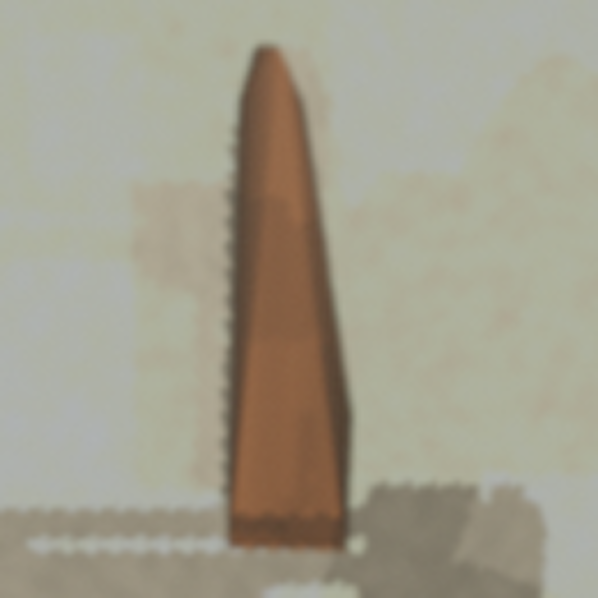

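```bash
python3 - <<'E'
from h import *
c=dict(np.load("w17.npz"))
q=lambda u,v:(270+u/4.6,90+v/4.6)
P=[q(230,545),q(347,545),q(268,43),q(240,110),q(302,100),q(351,410)]
for z in (0.038,.019,0):
    W=onz(c,P,z); print(z,W.round(4).tolist())
    d=W[3]-W[0]; print("yaw left",np.degrees(np.arctan2(d[1],d[0])), "len",np.linalg.norm((W[0]+W[1])/2-W[2]),"wid",np.linalg.norm(W[0]-W[1]),"shoulder from head",np.linalg.norm(W[5]-W[1]))
E
```

```text
0.038 [[0.4342, -0.2292, 0.038], [0.4261, -0.2549, 0.038], [0.5376, -0.2706, 0.038], [0.5262, -0.2607, 0.038], [0.5242, -0.2741, 0.038], [0.4561, -0.2648, 0.038]]
yaw left -18.899537793156508 len 0.11121649653064707 wid 0.027009488312045183 shoulder from head 0.03158611029592813
0.019 [[0.4294, -0.2275, 0.019], [0.4208, -0.2546, 0.019], [0.5384, -0.2711, 0.019], [0.5264, -0.2607, 0.019], [0.5242, -0.2748, 0.019], [0.4524, -0.2651, 0.019]]
yaw left -18.899537793156508 len 0.11720191606813472 wid 0.028463077699262623 shoulder from head 0.03328600309579155
0 [[0.4246, -0.2258, 0.0], [0.4156, -0.2543, 0.0], [0.5392, -0.2716, 0.0], [0.5265, -0.2607, 0.0], [0.5243, -0.2755, 0.0], [0.4488, -0.2653, 0.0]]
yaw left -18.89953779315651 len 0.12318733560562228 wid 0.029916667086480126 shoulder from head 0.034985895895655025
```

Request:
arm_command(plan=[[[-0.4,-0.1,-1.5],-0.2],[[-0.82,-0.22,-3.3],-0.2],[[-0.82,-0.22,-5],-0.2],[[-0.82,-0.22,-6.3],-0.2],[[-0.82,-0.22,-6.3],-0.2]], fingers=0.2)

```text
time: 19.15
position: [0.4373, -0.2412, 0.0685]
tool_rot: [0.109, 0.7, -0.696, -0.115]
ft_force: [-0.5, -0.1, 0.2]
grip_width: 0.0562
```

```bash
python3 - <<'E'
from h import *
state(); c=snap("wrist","w18"); s=snap("side","s18",(220,80,420,230),4);state()
E
```

```text
t 19.15 p [ 0.4373 -0.2412  0.0685] jaw(z)ang -108.23 xax [-0.95   0.313  0.01 ] yax [-0.008  0.007 -1.   ] F [-0.5 -0.1  0.2] w 0.0562 q [-0.73  0.62  1.86  0.    0.67  1.16]
t 19.25 p [ 0.44   -0.2439  0.0721] jaw(z)ang -108.25 xax [-0.95   0.313  0.001] yax [-0.001  0.001 -1.   ] F [0.4 0.4 0.5] w 0.0538 q [-0.73  0.61  1.86  0.    0.67  1.16]
```

View pics/w18.png

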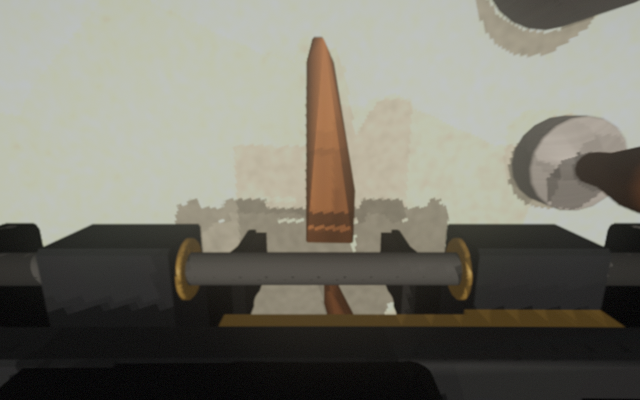

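View pics/s18.png

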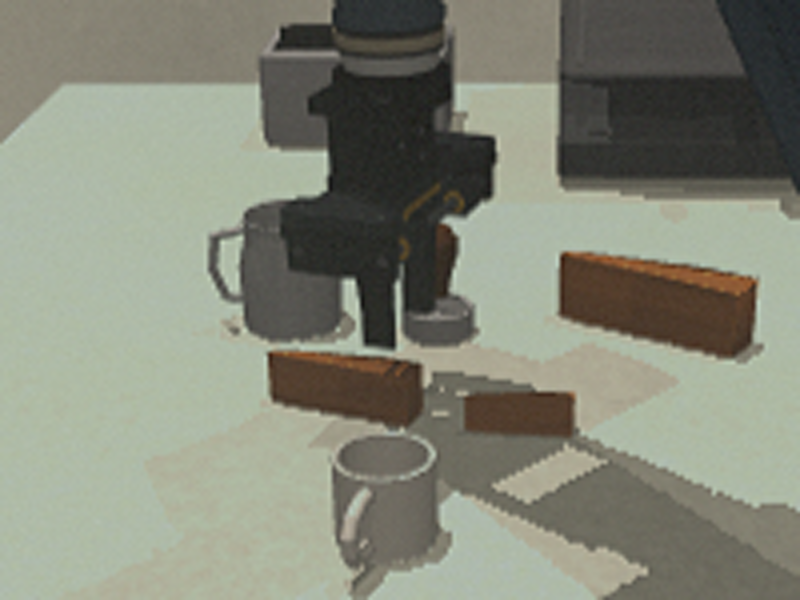

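```bash
python3 - <<'E'
from h import *
t=snap("top")
for uv,z in (((450,195),.08),((443,199),.01),((449,150),.09),((330,198),.058)):
    w=onz(t,[uv],z)[0]; d=w[:2]-np.array([.44,-.2458]); a=np.radians(-108.3)
    j=np.array([np.cos(a),np.sin(a)]); n=np.array([-j[1],j[0]])
    print(w.round(3),"along jaw",(d@j).round(3),"across",(d@n).round(3))
E
```

```text
[ 0.423 -0.396  0.08 ] along jaw 0.148 across 0.031
[ 0.423 -0.397  0.01 ] along jaw 0.149 across 0.032
[ 0.544 -0.4    0.09 ] along jaw 0.114 across 0.147
[ 0.427 -0.076  0.058] along jaw -0.157 across -0.066
```

Request:
arm_command(plan=[[[-0.02,-0.08,-0.8],0],[[-0.02,-0.08,-1.6],0],[[-0.02,-0.08,-2.2],0],[[-0.02,-0.08,-2.5],0],[[-0.02,-0.08,-2.5],0]])

```text
time: 19.8
position: [0.44, -0.2476, 0.0104]
tool_rot: [-0.113, -0.698, 0.698, 0.112]
ft_force: [-0.1, 0.5, -0.2]
grip_width: 0.0524
```

Request:
arm_command(plan=[[[0,0,0],0],[[0,0,0],0],[[0,0,0],0],[[0,0,0],0],[[0,0,0],0]], fingers=-0.6, force=40)

```text
time: 20.3
position: [0.4395, -0.2476, 0.0101]
tool_rot: [-0.113, -0.698, 0.698, 0.113]
ft_force: [0.1, 1.0, 3.8]
grip_width: 0.0277
```

```bash
python3 - <<'E'
from h import *
state(); c=snap("wrist","w19"); np.savez("w19.npz",**c)
E
```

```text
t 20.3 p [ 0.4395 -0.2476  0.0101] jaw(z)ang -108.39 xax [-0.949  0.316 -0.001] yax [ 0.001 -0.001 -1.   ] F [0.1 1.  3.8] w 0.0277 q [-0.73  0.73  1.88  0.    0.53  1.16]
```

View pics/w19.png

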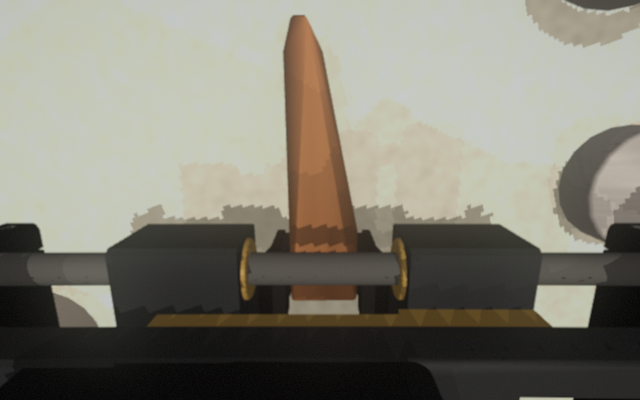

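```bash
python3 - <<'E'
from h import *
c=dict(np.load("w19.npz")); 
im=c["pixels"][0:310,240:400,::-1]
cv2.imwrite("pics/w19z.png",cv2.resize(im,None,fx=1.9,fy=1.9,interpolation=cv2.INTER_CUBIC))
g=cv2.cvtColor(c["pixels"],cv2.COLOR_RGB2HSV)
m=((g[:,:,0]<14)&(g[:,:,1]>100)&(g[:,:,2]>40)).astype(np.uint8)
for v in (20,30,50,70,100,130,160,190,215,230,290):
    xs=np.where(m[v,240:400])[0]+240
    if len(xs): 
        W=onz(c,[(xs[0],v+.5),(xs[-1]+1,v+.5)],.038); print(v,xs[0],xs[-1],W[:,:2].round(4).tolist())
ys=np.where(m[:,295:325].any(1))[0]; print(ys[0],ys[-1]); print(onz(c,[(300,ys[0]),(320,299)],.038))
W=onz(c,[(284.5,60),(290,220)],.038); d=W[0]-W[1]; print(np.degrees(np.arctan2(d[1],d[0])))
E
```

```text
20 292 306 [[0.5366, -0.2677], [0.535, -0.2727]]
30 290 311 [[0.5338, -0.2659], [0.5313, -0.2734]]
50 286 320 [[0.5281, -0.2623], [0.5241, -0.2743]]
70 286 324 [[0.5217, -0.26], [0.5172, -0.2735]]
100 288 329 [[0.5116, -0.2571], [0.5067, -0.272]]
130 289 335 [[0.5012, -0.2538], [0.4955, -0.2708]]
160 288 342 [[0.4906, -0.2495], [0.4838, -0.2698]]
190 290 347 [[0.4791, -0.2462], [0.4718, -0.2681]]
215 290 353 [[0.4694, -0.2427], [0.4612, -0.2673]]
230 290 355 [[0.4634, -0.2406], [0.4549, -0.2662]]
290 291 354 [[0.4379, -0.2319], [0.4292, -0.2578]]
16 299
[[ 0.53709341 -0.27087322  0.038     ]
 [ 0.4301735  -0.2423539   0.038     ]]
-17.913932595205893
```

View pics/w19z.png

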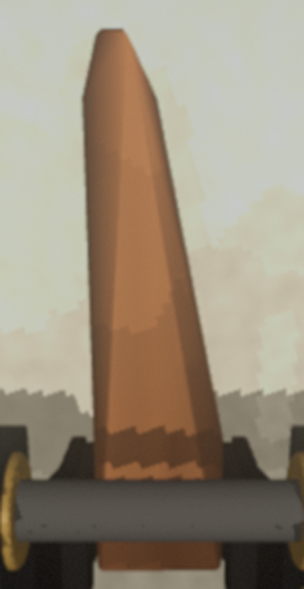

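Request:
arm_command(plan=[[[0,0,1],0],[[0,0,2.8],0],[[0,0.8,4.2],0],[[-0.1,2.6,4.4],0.5],[[-0.2,4.5,4.4],1]], force=55)

```text
time: 20.85
position: [0.4355, -0.1353, 0.1211]
tool_rot: [-0.084, -0.702, 0.703, 0.081]
ft_force: [0.6, 1.0, -0.9]
grip_width: 0.0276
```

Request:
arm_command(plan=[[[-0.1,1.9,0],0.5],[[-0.2,3.8,0],1.1],[[-0.3,5.7,0],1.1],[[-0.4,7.6,0],1.1],[[-0.4,9.3,0],1.1]])

```text
time: 21.35
position: [0.423, 0.0997, 0.1194]
tool_rot: [0.048, 0.705, -0.705, -0.049]
ft_force: [0.6, -0.3, -1.3]
grip_width: 0.0272
```

Request:
arm_command(plan=[[[0,1.4,-0.5],0],[[0,2,-1],0],[[0,2,-1],0],[[0,2,-1],0]])

```text
time: 21.75
position: [0.4238, 0.1475, 0.0943]
tool_rot: [-0.048, -0.705, 0.706, 0.049]
ft_force: [0.2, -0.0, 0.0]
grip_width: 0.0281
```

```bash
python3 - <<'E'
from h import *
from fit import loc,r
state(); c=snap("wrist","w20"); np.savez("w20.npz",**c); s=snap("side","s20",(140,180,340,340),4);o=state()
print((loc(r.x,o["position"][None])*1000).round(1))
E
```

```text
t 21.75 p [0.4238 0.1475 0.0943] jaw(z)ang -97.83 xax [-0.991  0.136  0.001] yax [-0.001 -0.    -1.   ] F [ 0.2 -0.   0. ] w 0.0281 q [ 0.09  0.53  1.98 -0.    0.64  1.79]
t 21.85 p [0.4245 0.1468 0.0948] jaw(z)ang -97.95 xax [-0.99   0.138 -0.   ] yax [ 0. -0. -1.] F [-0.6 -0.9 -0.8] w 0.0277 q [ 0.08  0.52  1.98 -0.    0.64  1.79]
[[-143.8 -103.1   94.8]]
```

View pics/w20.png

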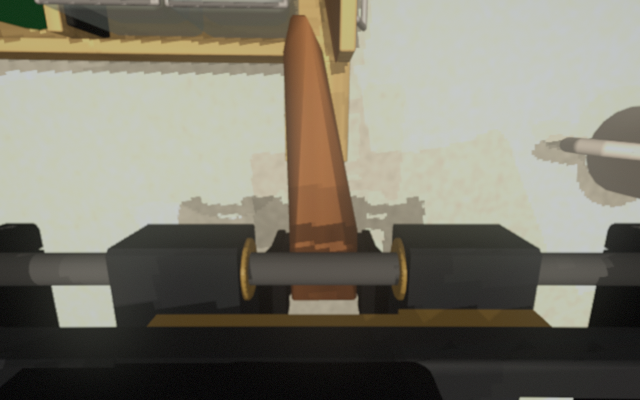

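View pics/s20.png

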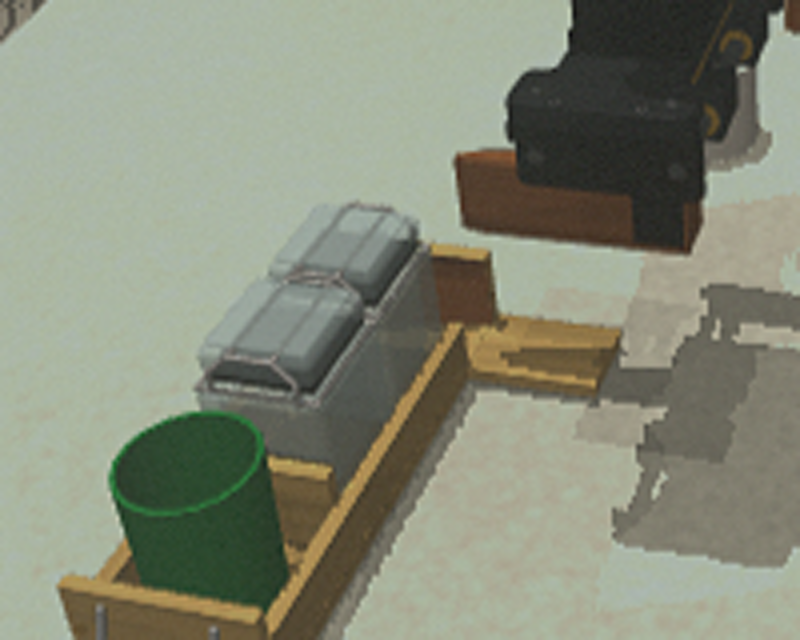

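```bash
python3 - <<'E'
from fit import *
c=dict(np.load("w20.npz")); L=lambda uv,z:(loc(r.x,onz(c,[uv],z))*1000).round(1)[0]
for uv in [(285.5,60),(290,215),(356,230),(303,15)]: print("wedge",L(uv,.122))
im=c["pixels"][0:170,220:400,::-1]
cv2.imwrite("pics/w20z.png",cv2.resize(im,None,fx=4.4,fy=3.5,interpolation=cv2.INTER_CUBIC)[:595])
E
```

```text
wedge [-58.9 -88.2 122. ]
wedge [-117.4  -88.4  122. ]
wedge [-123.8 -115.3  122. ]
wedge [-44.1 -94.7 122. ]
```

View pics/w20z.png

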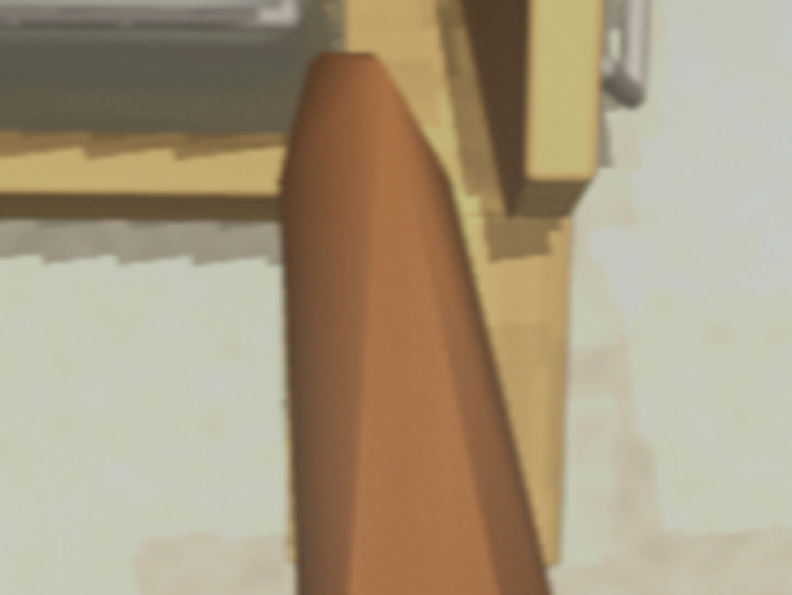

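Request:
arm_command(plan=[[[0,0,-1],0],[[0,0,-1.8],0],[[0,0,-2.5],0],[[0,0,-2.8],0],[[0,0,-2.8],0]])

```text
time: 22.35
position: [0.4242, 0.1467, 0.0242]
tool_rot: [-0.049, -0.705, 0.705, 0.05]
ft_force: [0.6, 0.0, -1.0]
grip_width: 0.0277
```

```bash
python3 - <<'E'
from fit import *
state(); c=snap("wrist","w21"); np.savez("w21.npz",**c); s=snap("side","s21",(140,180,340,340),4);o=state()
print((loc(r.x,o["position"][None])*1000).round(1))
E
```

```text
t 22.35 p [0.4242 0.1467 0.0242] jaw(z)ang -97.99 xax [-0.99   0.139  0.001] yax [-0.001 -0.    -1.   ] F [ 0.6  0.  -1. ] w 0.0277 q [ 0.08  0.68  2.02 -0.    0.45  1.79]
t 22.45 p [0.4248 0.1471 0.025 ] jaw(z)ang -97.95 xax [-0.99   0.138 -0.001] yax [ 0.001  0.    -1.   ] F [ 1.   0.4 -0.8] w 0.0279 q [ 0.08  0.68  2.02 -0.    0.45  1.79]
[[-143.5 -102.7   25. ]]
```

View pics/w21.png

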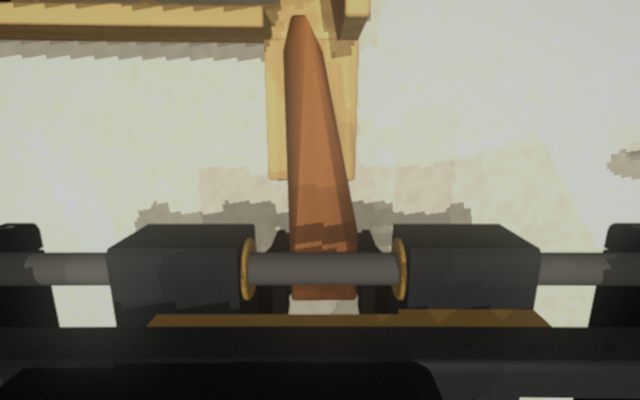

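View pics/s21.png

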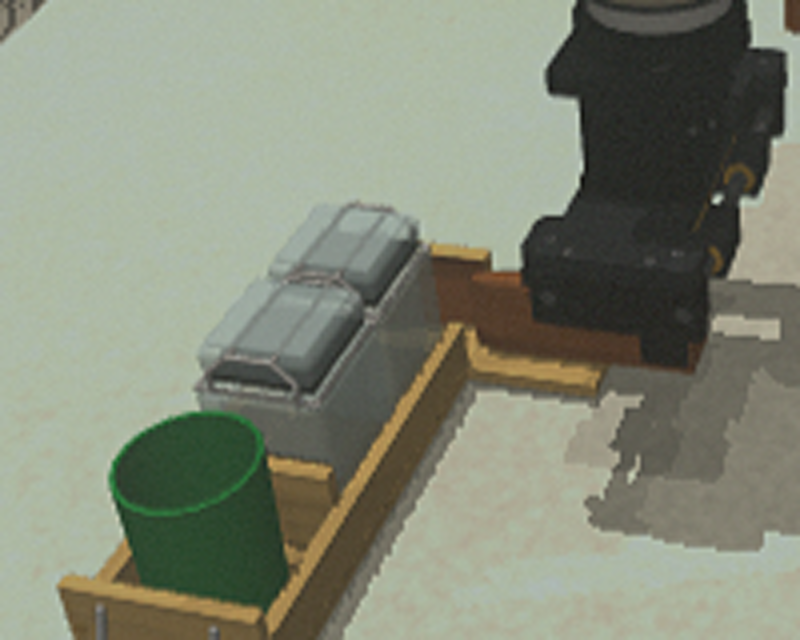

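Request:
arm_command(plan=[[[0,0,-0.08],0],[[0.4,-0.055,-0.08],0],[[0.8,-0.11,-0.08],0],[[1.2,-0.167,-0.08],0],[[1.2,-0.167,-0.08],0]])

```text
time: 22.95
position: [0.4578, 0.1433, 0.0229]
tool_rot: [0.051, 0.706, -0.705, -0.047]
ft_force: [0.3, -0.3, -0.4]
grip_width: 0.0276
```

```bash
cat > lf.py <<'E'
from fit import *
o=state()
R=Rn.from_euler('z',r.x[2]).as_matrix()
print("loc",(loc(r.x,o["position"][None])*1000).round(1)[0],"Floc",(o["ft_force"]@R).round(1),"M",o["moment"].round(2))
E
python3 lf.py; python3 -c "
from h import *
snap('wrist','w22')"
```

```text
t 22.95 p [0.4578 0.1433 0.0229] jaw(z)ang -97.92 xax [-0.99   0.138 -0.005] yax [ 0.005  0.    -1.   ] F [ 0.3 -0.3 -0.4] w 0.0276 q [ 0.07  0.69  1.94 -0.    0.5   1.78]
loc [-110.4 -102.    22.9] Floc [ 0.4 -0.2 -0.4] M [ 0.01  0.05 -0.01]
```

View pics/w22.png

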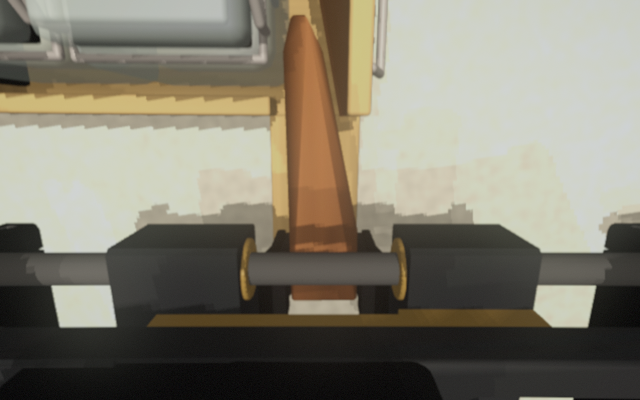

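Request:
arm_command(plan=[[[0.2,-0.03,-0.02],0],[[0.4,-0.055,-0.02],0],[[0.6,-0.083,-0.02],0],[[0.6,-0.083,-0.02],0]])

```text
time: 23.4
position: [0.4708, 0.1413, 0.022]
tool_rot: [0.049, 0.706, -0.705, -0.048]
ft_force: [-0.1, -0.4, 1.1]
grip_width: 0.0277
```

```bash
python3 lf.py; python3 -c "
from h import *
snap('wrist','w23')"
```

```text
t 23.4 p [0.4708 0.1413 0.022 ] jaw(z)ang -97.9 xax [-0.991  0.137 -0.002] yax [ 0.002  0.    -1.   ] F [-0.1 -0.4  1.1] w 0.0277 q [ 0.06  0.7   1.91 -0.    0.53  1.77]
loc [ -97.2 -102.2   22. ] Floc [-0.  -0.4  1.1] M [-0.06 -0.07 -0.06]
```

View pics/w23.png

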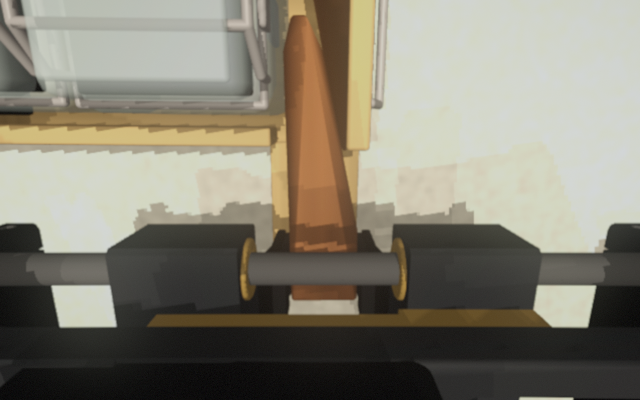

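Request:
arm_command(plan=[[[0.1,-0.014,0],0],[[0.2,-0.028,0],0],[[0.3,-0.042,0],0],[[0.3,-0.042,0],0]])

```text
time: 23.85
position: [0.4752, 0.141, 0.022]
tool_rot: [0.047, 0.706, -0.705, -0.05]
ft_force: [-3.1, 4.6, 3.8]
grip_width: 0.0275
```

```bash
python3 lf.py
```

```text
t 23.85 p [0.4752 0.141  0.022 ] jaw(z)ang -97.87 xax [-0.991  0.137  0.003] yax [-0.003  0.001 -1.   ] F [-3.1  4.6  3.8] w 0.0275 q [0.06 0.7  1.9  0.   0.54 1.77]
loc [ -92.8 -101.9   22. ] Floc [-3.7  4.1  3.8] M [0.8  0.36 0.23]
```

Request:
arm_command(plan=[[[0.08,0.01,0.01],0],[[0.16,0.02,0.01],0],[[0.25,0.03,0.01],0],[[0.25,0.03,0.01],0]])

```text
time: 24.25
position: [0.4782, 0.1416, 0.022]
tool_rot: [-0.045, -0.705, 0.706, 0.052]
ft_force: [-8.3, 3.2, 6.1]
grip_width: 0.0275
```

```bash
python3 lf.py
```

```text
t 24.25 p [0.4782 0.1416 0.022 ] jaw(z)ang -97.93 xax [-0.99   0.138  0.01 ] yax [-0.01  0.   -1.  ] F [-8.3  3.2  6.1] w 0.0275 q [0.06 0.71 1.89 0.   0.56 1.77]
loc [ -89.9 -100.8   22. ] Floc [-8.7  2.1  6.1] M [ 0.58  0.82 -0.08]
```

Request:
arm_command(plan=[[[0.08,0.01,0.02],0],[[0.16,0.015,0.02],0],[[0.25,0.02,0.02],0],[[0.25,0.02,0.02],0]])

```text
time: 24.65
position: [0.4809, 0.1419, 0.022]
tool_rot: [-0.043, -0.705, 0.706, 0.055]
ft_force: [-11.7, 2.9, 6.3]
grip_width: 0.028
```

```bash
python3 lf.py;  python3 -c "
from h import *
snap('wrist','w24')"
```

```text
t 24.65 p [0.4809 0.1419 0.022 ] jaw(z)ang -97.92 xax [-0.99   0.138  0.017] yax [-0.017 -0.    -1.   ] F [-11.7   2.9   6.3] w 0.028 q [0.06 0.71 1.87 0.   0.58 1.77]
loc [ -87.2 -100.2   22. ] Floc [-11.9   1.3   6.3] M [ 0.48  1.56 -0.07]
```

View pics/w24.png

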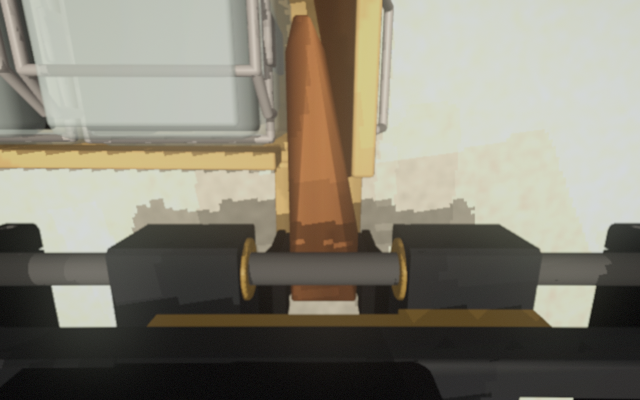

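Request:
arm_command(plan=[[[0.08,0.005,0.02],0],[[0.16,0.012,0.02],0],[[0.24,0.02,0.02],0],[[0.24,0.02,0.02],0]])

```text
time: 25.1
position: [0.4848, 0.1422, 0.022]
tool_rot: [-0.041, -0.705, 0.706, 0.056]
ft_force: [-12.7, 1.1, 5.0]
grip_width: 0.0281
```

```bash
python3 lf.py
```

```text
t 25.1 p [0.4848 0.1422 0.022 ] jaw(z)ang -97.93 xax [-0.99   0.138  0.021] yax [-0.021 -0.001 -1.   ] F [-12.7   1.1   5. ] w 0.0281 q [0.06 0.71 1.86 0.   0.59 1.77]
loc [-83.5 -99.3  22. ] Floc [-12.7  -0.7   5. ] M [ 0.37  1.86 -0.13]
```

Request:
arm_command(plan=[[[0.05,0.003,0.01],0],[[0.1,0.006,0.01],0],[[0.14,0.01,0.01],0],[[0.14,0.01,0.01],0]])

```text
time: 25.5
position: [0.4866, 0.1424, 0.022]
tool_rot: [-0.04, -0.704, 0.706, 0.058]
ft_force: [-14.7, -0.3, 6.1]
grip_width: 0.0275
```

```bash
python3 lf.py
```

```text
t 25.5 p [0.4866 0.1424 0.022 ] jaw(z)ang -97.93 xax [-0.99   0.138  0.024] yax [-0.025 -0.001 -1.   ] F [-14.7  -0.3   6.1] w 0.0275 q [0.06 0.71 1.85 0.   0.6  1.77]
loc [-81.7 -98.9  22. ] Floc [-14.5  -2.4   6.1] M [ 0.35  2.17 -0.17]
```

Request:
arm_command(plan=[[[0.07,0.002,0.02],0],[[0.14,0.004,0.03],0],[[0.2,0.006,0.03],0],[[0.2,0.006,0.03],0]])

```text
time: 25.9
position: [0.4898, 0.1426, 0.0223]
tool_rot: [-0.039, -0.704, 0.706, 0.059]
ft_force: [-16.6, 0.9, 5.1]
grip_width: 0.0272
```

```bash
python3 lf.py
```

```text
t 25.9 p [0.4898 0.1426 0.0223] jaw(z)ang -97.93 xax [-0.99   0.138  0.028] yax [-0.029 -0.001 -1.   ] F [-16.6   0.9   5.1] w 0.0272 q [0.06 0.72 1.84 0.   0.61 1.77]
loc [-78.6 -98.3  22.3] Floc [-16.5  -1.4   5.1] M [ 0.34  2.46 -0.22]
```

Request:
arm_command(plan=[[[0.06,0.002,0.01],0],[[0.12,0.004,0.01],0],[[0.18,0.006,0.01],0],[[0.18,0.006,0.01],0]])

```text
time: 26.3
position: [0.4921, 0.1426, 0.0222]
tool_rot: [-0.037, -0.704, 0.707, 0.061]
ft_force: [-18.8, 1.9, 4.8]
grip_width: 0.0276
```

```bash
python3 lf.py;  python3 -c "
from h import *
snap('wrist','w25');snap('side','s25',(140,180,340,340),4)"
```

```text
t 26.3 p [0.4921 0.1426 0.0222] jaw(z)ang -97.93 xax [-0.99   0.138  0.033] yax [-0.033 -0.001 -0.999] F [-18.8   1.9   4.8] w 0.0276 q [0.06 0.72 1.83 0.   0.62 1.77]
loc [-76.3 -97.9  22.2] Floc [-18.9  -0.7   4.8] M [ 0.36  2.85 -0.22]
```

View pics/w25.png

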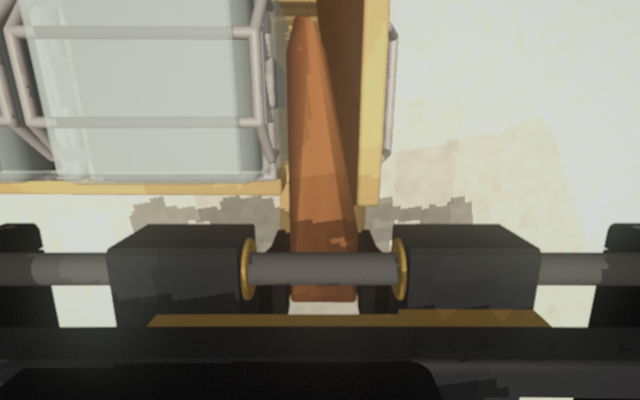

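View pics/s25.png

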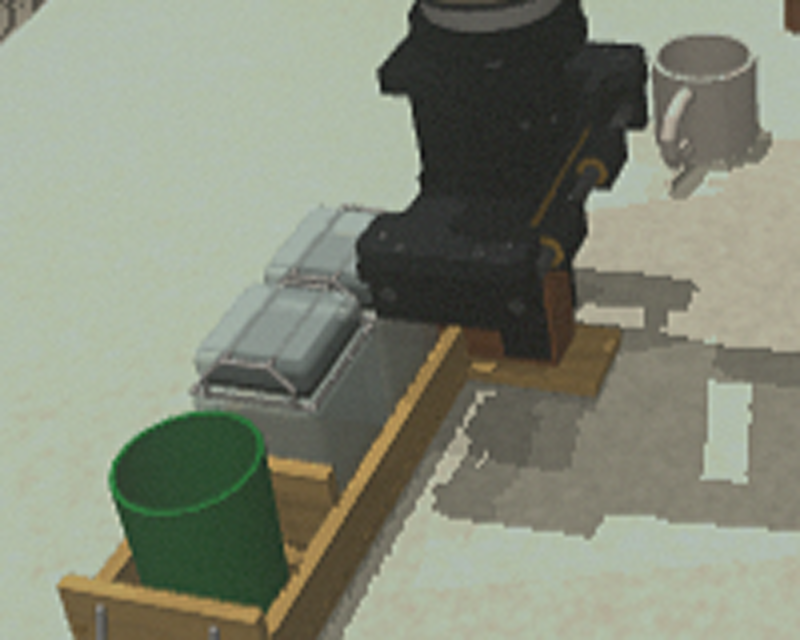

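Request:
arm_command(plan=[[[0.05,0,0],0],[[0.05,0,0],0],[[0.05,0,0],0]])

```text
time: 26.7
position: [0.4926, 0.1426, 0.0221]
tool_rot: [-0.037, -0.704, 0.707, 0.061]
ft_force: [-20.3, 2.1, 6.0]
grip_width: 0.0273
```

```bash
python3 lf.py
```

```text
t 26.7 p [0.4926 0.1426 0.0221] jaw(z)ang -97.92 xax [-0.99   0.138  0.034] yax [-0.035 -0.001 -0.999] F [-20.3   2.1   6. ] w 0.0273 q [0.06 0.72 1.83 0.   0.63 1.77]
loc [-75.8 -97.8  22.1] Floc [-20.3  -0.7   6. ] M [ 0.38  3.06 -0.18]
```

Request:
arm_command(plan=[[[-0.1,0.014,0],0],[[-0.2,0.028,0],0],[[-0.3,0.042,0],0],[[-0.4,0.055,0],0],[[-0.4,0.055,0],0]])

```text
time: 27.2
position: [0.4925, 0.1427, 0.0225]
tool_rot: [-0.043, -0.704, 0.707, 0.054]
ft_force: [-6.0, -4.0, -5.4]
grip_width: 0.0276
```

```bash
python3 lf.py
```

```text
t 27.2 p [0.4925 0.1427 0.0225] jaw(z)ang -97.9 xax [-0.99   0.137  0.015] yax [-0.015 -0.002 -1.   ] F [-6.  -4.  -5.4] w 0.0276 q [ 0.06  0.72  1.84 -0.    0.6   1.77]
loc [-75.8 -97.7  22.5] Floc [-5.4 -4.8 -5.4] M [-0.75  1.36 -0.3 ]
```

Request:
arm_command(plan=[[[-0.08,0,-0.02],0],[[-0.15,0,-0.03],0],[[-0.15,0,-0.03],0]])

```text
time: 27.5
position: [0.4924, 0.1428, 0.0224]
tool_rot: [-0.046, -0.705, 0.706, 0.052]
ft_force: [-1.7, -5.2, -6.4]
grip_width: 0.0273
```

```bash
python3 lf.py
```

```text
t 27.5 p [0.4924 0.1428 0.0224] jaw(z)ang -97.92 xax [-0.99   0.138  0.008] yax [-0.008 -0.002 -1.   ] F [-1.7 -5.2 -6.4] w 0.0273 q [ 0.06  0.71  1.85 -0.    0.58  1.78]
loc [-76.  -97.7  22.4] Floc [-1.  -5.4 -6.4] M [-0.87  0.79 -0.26]
```

Request:
arm_command(plan=[[[-0.01,-0.02,-0.03],0],[[-0.02,-0.03,-0.05],0],[[-0.02,-0.03,-0.05],0]])

```text
time: 27.8
position: [0.4924, 0.1428, 0.0221]
tool_rot: [-0.047, -0.705, 0.706, 0.051]
ft_force: [-3.9, -4.0, -0.2]
grip_width: 0.0275
```

```bash
python3 lf.py
```

```text
t 27.8 p [0.4924 0.1428 0.0221] jaw(z)ang -97.92 xax [-0.99   0.138  0.006] yax [-0.006 -0.001 -1.   ] F [-3.9 -4.  -0.2] w 0.0275 q [ 0.06  0.71  1.85 -0.    0.58  1.77]
loc [-76.  -97.7  22.1] Floc [-3.3 -4.5 -0.2] M [-0.53  1.09 -0.23]
```

Forces have mostly unloaded, so I'll release.

Request:
arm_command(plan=[[[-0.05,-0.02,0],0],[[-0.05,-0.02,0],0],[[-0.05,-0.02,0],0],[[-0.05,-0.02,0],0]], fingers=0.1)

```text
time: 28.2
position: [0.4952, 0.143, 0.0228]
tool_rot: [0.049, 0.706, -0.705, -0.048]
ft_force: [1.0, -0.5, 0.7]
grip_width: 0.0463
```

```bash
python3 lf.py;  python3 -c "
from h import *
c=snap('wrist','w26');np.savez('w26.npz',**c);snap('side','s26',(140,180,340,340),4)"
```

```text
t 28.2 p [0.4952 0.143  0.0228] jaw(z)ang -97.87 xax [-0.991  0.137 -0.002] yax [ 0.002  0.    -1.   ] F [ 1.  -0.5  0.7] w 0.0463 q [0.06 0.71 1.85 0.   0.57 1.77]
loc [-73.2 -97.2  22.8] Floc [ 1.1 -0.3  0.7] M [ 0.05  0.04 -0.02]
```

View pics/w26.png

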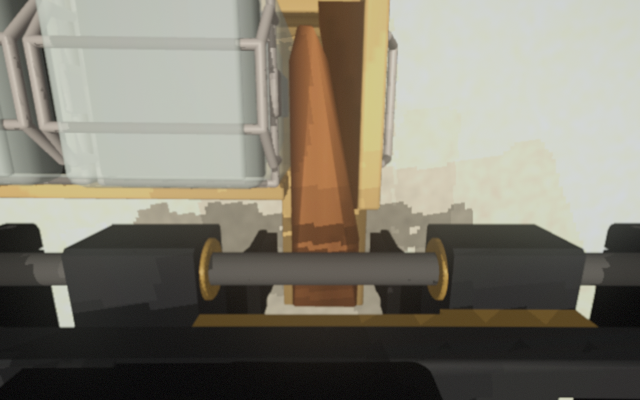

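View pics/s26.png

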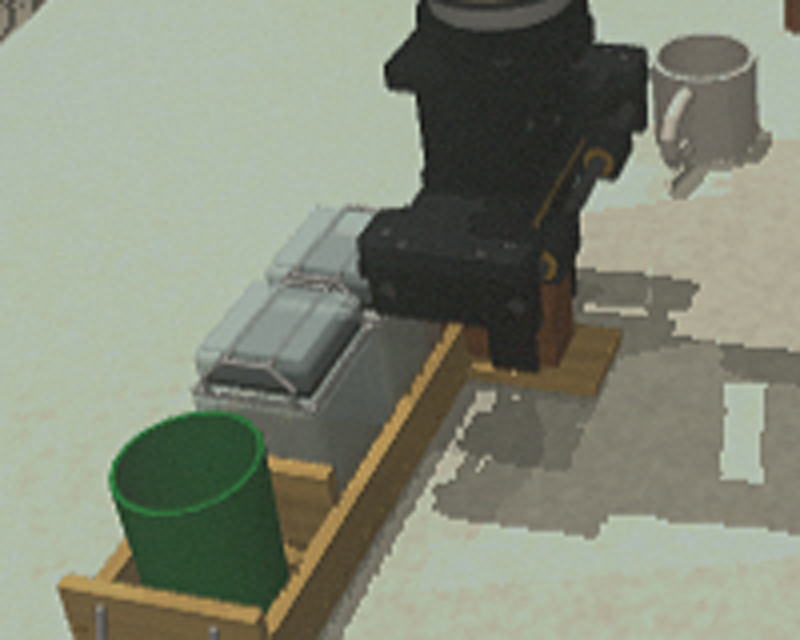

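Request:
arm_command(plan=[[[-0.1,0,0.4],0],[[-0.3,0,1.2],0],[[-0.6,0,2.5],0],[[-1,0,4],0],[[-1,0,4],0]], fingers=0.3)

```text
time: 28.8
position: [0.4702, 0.1432, 0.1269]
tool_rot: [0.051, 0.706, -0.705, -0.046]
ft_force: [0.4, -0.6, -0.1]
grip_width: 0.0563
```

```bash
python3 lf.py;  python3 -c "
from h import *
c=snap('wrist','w27');np.savez('w27.npz',**c);snap('side','s27',(140,180,340,340),4);snap('top','t27',(150,90,310,210),5)"
```

```text
t 28.8 p [0.4702 0.1432 0.1269] jaw(z)ang -97.86 xax [-0.991  0.137 -0.007] yax [ 0.008  0.001 -1.   ] F [ 0.4 -0.6 -0.1] w 0.0563 q [0.07 0.5  1.86 0.   0.77 1.78]
loc [ -98.  -100.4  126.9] Floc [ 0.5 -0.5 -0.1] M [-0.01  0.03 -0.  ]
```

View pics/w27.png

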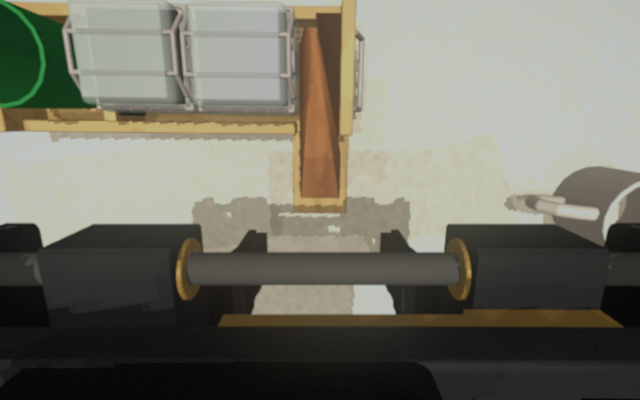

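View pics/s27.png

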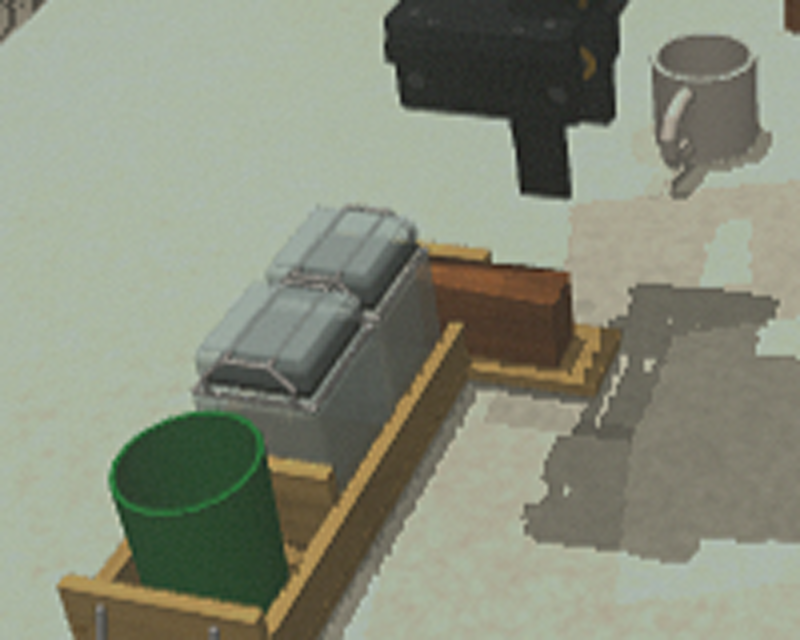

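```bash
python3 - <<'E'
from fit import *
c=dict(np.load("w27.npz")); L=lambda uv,z:(loc(r.x,onz(c,[uv],z))*1000).round(1)[0]
im=c["pixels"][0:220,240:380,::-1]
cv2.imwrite("pics/w27z.png",cv2.resize(im,None,fx=2.7,fy=2.7,interpolation=cv2.INTER_CUBIC))
g=cv2.cvtColor(c["pixels"],cv2.COLOR_RGB2HSV); m=((g[:,:,0]<11)&(g[:,:,1]>110)&(g[:,:,2]>50))
for v in (60,100,140,170,190):
    xs=np.where(m[v,296:350])[0]+296; print(v,xs[0],xs[-1],L((xs[0],v+.5),.05),L((xs[-1]+1,v+.5),.05))
print("rear",L((320,198),.05),"nose",L((308,28),.05))
E
```

```text
Traceback (most recent call last):
IndexError: index 0 is out of bounds for axis 0 with size 0
```

View pics/w27z.png

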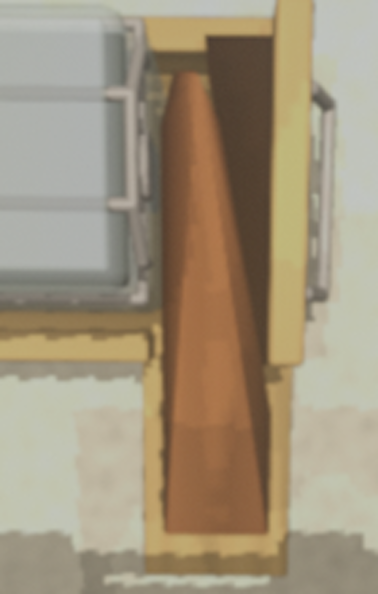

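```bash
python3 - <<'E'
from fit import *
c=dict(np.load("w27.npz")); L=lambda uv,z:(loc(r.x,onz(c,[uv],z))*1000).round(1)[0]
for n,uv,z in [("left far",(300.4,55.6),.05),("left rear",(301.5,196.3),.05),("right rear",(338.5,196.8),.05),("nose",(310.4,26.7),.05),("jar edge",(240+148/2.7,300/2.7),.078),("jar edge",(240+150/2.7,20/2.7),.078)]: print(n,L(uv,z))
E
```

```text
left far [  6.6 -85.   50. ]
left rear [-86.7 -84.3  50. ]
right rear [ -87.  -110.6   50. ]
nose [ 23.7 -91.6  50. ]
jar edge [-28.7 -83.   78. ]
jar edge [ 26.7 -84.5  78. ]
```

Request:
arm_command(plan=[[[0,-1,1],0],[[0,-2,2],0],[[0,-3,2.5],0],[[0,-3,2.5],0],[[0,-3,2.5],0]])

```text
time: 29.45
position: [0.4686, 0.0676, 0.1841]
tool_rot: [0.049, 0.706, -0.705, -0.05]
ft_force: [0.0, 0.6, 0.6]
grip_width: 0.057
```

```bash
python3 - <<'E'
from h import *
state(); snap("side","s28",(120,100,440,340),2.5); c=snap("wrist","w28",(0,0,400,220),2); np.savez("w28.npz",**c); snap("top","t28")
E
```

```text
t 29.45 p [0.4686 0.0676 0.1841] jaw(z)ang -97.99 xax [-0.99   0.139  0.002] yax [-0.002  0.001 -1.   ] F [0.  0.6 0.6] w 0.057 q [-0.09  0.38  1.84  0.    0.92  1.62]
```

View pics/s28.png

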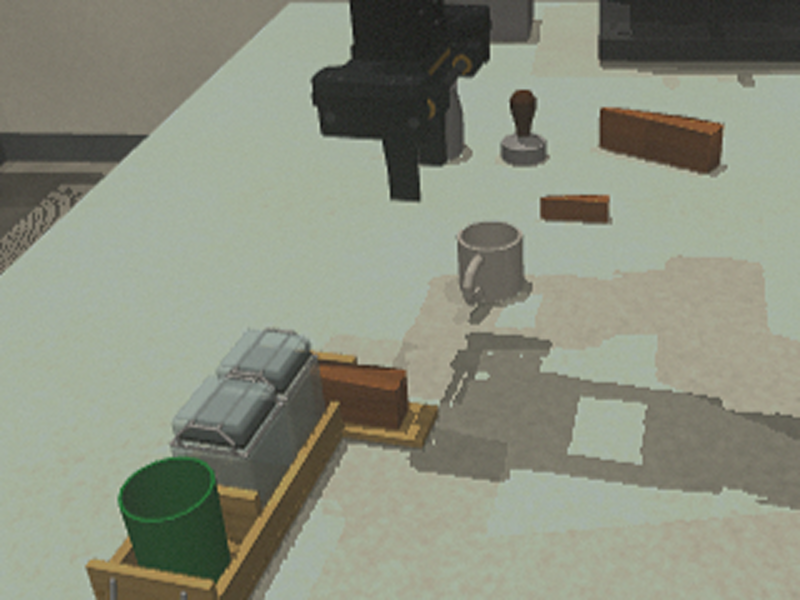

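View pics/t28.png

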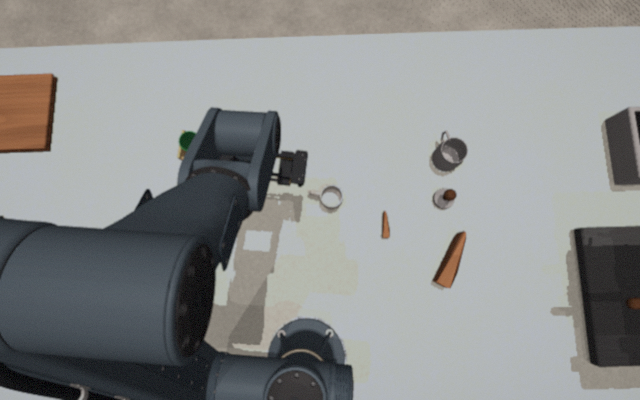

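View pics/w28.png

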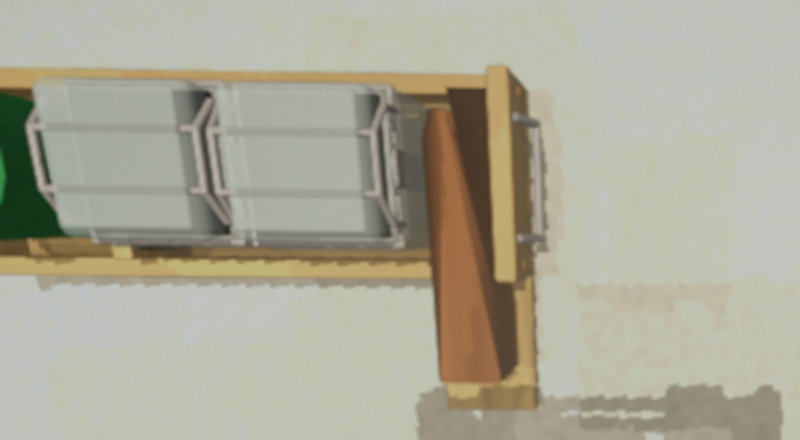

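```bash
python3 - <<'E'
from fit import *
from rig import hand_in
c=dict(np.load("w28.npz")); print((loc(r.x,onz(c,[(235,190.5)],.05))*1000).round(1))
print(hand_in())
E
```

```text
[[-87.1 -97.2  50. ]]
the job is handed in; nothing more can be done
None
```

The caddy is packed and handed in after about 30 s of robot time. `hand_in()` gives no verdict, so this rests on my own checks.

- **Jar:** the loose jar stands in the long bay. I pushed it gently (about 8 N) up against the other jar and the rubber buffer before letting go.
- **Cup:** the green catch cup stands upright in the small square bay.
- **Wedge:** I used the middle-sized of the three, flat and thin end first. I drove it in with a push rising to about 20 N, eased off, then let go.
- **Checks after release:** the wedge head stayed at caddy x ≈ -87 mm in two views taken 0.7 s apart, so it did not creep. That is about 13 mm past where it bites, inside the expected 4 to 15 mm. The jar face sits about 3 mm nearer the buffer than the unclamped -87.5 mm, which suggests roughly 15 N of clamping.
- **Surroundings:** the espresso cup, jug and tamper are at the same pixels as at the start, and the gripper touches nothing.

No check failed. The tool tilted about 2° during the push, but the wedge stayed flat. The position estimates from the cameras and the arm disagreed by 1 to 3 mm, and the clamping force comes from the camera estimate. I did not test the grip by pulling on the wedge.

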